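# Stock the cook's caddy

### The job

Stock the wooden cook's caddy for the stove with the things standing about in the middle of the worktop (not the row at the back by the cooker): stand the pepper mill in the medium round well, the salt shaker in the small round well and the smaller of the two clip-top jars in the large round well, and set the garlic bulb, stalk up, in the square recess, each right down on the floor of its well. The larger clip-top jar and the spice jar do not belong there: leave them standing where they are, and do not knock any of these over.

Things in the scene. Friction and masses are not known exactly. Their poses are not given: they have to be found in the camera images.
- pepper_mill: Turned dark wooden pepper mill, 58 mm in diameter at the foot, 170 mm tall, stands upright; it has a round head, 49 mm across, from 123 to 158 mm above its foot (grip it there), with a small knob above it. Does not come apart. Origin: centre of its underside; z up its axis.
- salt_shaker: Glass salt shaker with a domed steel cap, 44 mm in diameter, 90 mm tall, stands upright; the glass body reaches to 74 mm and is gripped at about 50 mm. Origin: centre of its underside; z up its axis. (Mind the wall cabinets: they overhang everything beyond x = 0.575 m from 0.40 m above the worktop upward.)
- jar_small: The SMALLER of two clip-top glass jars with pale contents: 100 mm tall, round glass body 68 mm in diameter up to 82 mm high, lid 61 mm across above; with the wire clip and hinge it measures 73 mm along its x axis, so grip the round body about 55 mm up, best across its y axis. Lid shut and fixed. 0.42 kg. Origin: centre of its underside; z up its axis.
- garlic: Garlic bulb, 53 mm across, 52 mm tall to the tip of its stalk; it stands on its root end, stalk up. Origin: centre of its underside; z up through the stalk. Its widest part is about 20 to 30 mm up; grip it at about 30 mm (higher up it tapers and slips).
- jar_large: The LARGER of the two clip-top glass jars: 82 x 77 mm, 116 mm tall. Does not belong in the caddy; stays where it stands. Origin: centre of its underside; z up.
- spice_jar: Slim cylindrical spice jar with a dark flip cap as wide as the jar, 41 mm in diameter, 105 mm tall. Does not belong in the caddy; stays where it stands. Origin: centre of its underside; z up. (A round kitchen timer, 67 mm wide and 54 mm tall, also stands about, unlisted, clear of every grasp.)
- insert_large: Pale 90 mm square insert of the caddy with the LARGE round well (small clip-top jar): 80 mm in diameter, 13 mm deep, centred, mouth chamfered 3 mm; the well's floor is 5 mm above the origin (13 mm above the worktop). Fixed. Origin: centre of its underside, 8 mm above the worktop; axes along its sides. Its top is 18 mm above its origin.
- insert_medium: Pale 90 mm square insert of the caddy with the MEDIUM round well (pepper mill): 68 mm in diameter, 13 mm deep, centred, mouth chamfered 3 mm; the well's floor is 5 mm above the origin (13 mm above the worktop). Fixed. Origin: centre of its underside, 8 mm above the worktop; axes along its sides. Its top is 18 mm above its origin.
- insert_small: Pale 90 mm square insert of the caddy with the SMALL round well (salt shaker): 54 mm in diameter, 13 mm deep, centred, mouth chamfered 3 mm; the well's floor is 5 mm above the origin (13 mm above the worktop). Fixed. Origin: centre of its underside, 8 mm above the worktop; axes along its sides. Its top is 18 mm above its origin.
- insert_square: Pale 90 mm square insert of the caddy with the SQUARE recess (garlic): 64 x 64 mm, 8 mm deep, centred, chamfered 3 mm; its floor is 10 mm above the origin (18 mm above the worktop). Fixed. Origin: centre of its underside, 8 mm above the worktop; axes along its sides. Its top is 18 mm above its origin. Caddy: dark brown wooden tray, 200 mm square, 27 mm high; inserts in varying order.
Mind the look-alikes: they are no part of the job. Leave any turquoise look-alike of the spice_jar alone.

How it is judged:
By the outcome, as a careful person would: the job done as asked, in the order asked, and still so for the second after the job is handed in, with the robot touching nothing.
It also fails if it takes over 112 s, if anything falls off the work surface, if the arm or the gripper's body presses on something with over 40 N, if the wrist force passes 120 N, or if a joint passes its speed limit or range.

### The arm

A 7-joint arm with a two-finger parallel gripper is mounted at the origin on a cart in front of the work surface, level with it; the furniture and walls round the work are solid. World frame = base frame: x ahead of the robot, y to its left, z up, the work surface at z = 0. Lengths are in m, angles in degrees, forces in N, time in s.
With the tool pointing down it reaches from about 0.425 to 0.875 m from the base axis. Payload 4.7 kg.
Tool frame: the origin (TCP) lies midway between the tips of the shut fingers; the grasp point (between the pads) lies 19 mm behind it; z points along the fingers, y is the line along which they close (so a half turn about z gives the same grasp; the last joint's range is limited). The gripper opens to 87 mm and grips with 3 to 60 N. Pads are 19 mm wide; open, the fingers measure 117 mm over their backs; the gripper's body (75 mm by 190 mm) begins 51 mm behind the grasp point.
Start: joints at [76.381, 18.392, -4.016, 83.108, 1.295, 78.541, -3.26], TCP at [0.162, -0.63, 0.188] pointing down, gripper open.
Joint ranges: [-163.93, 163.93], [-17.29, 119.83], [-79.2, 71.16], [3.27, 140.29], [-89.18, 269.18], [5.43, 117.66], [-154.24, 154.24]. Speed limits (degrees/s): [147.25, 147.25, 180, 180, 180, 180, 180].

### API

Orientations are given as [roll, pitch, yaw] about the fixed x, y, z axes, in that order (R = Rz(yaw) Ry(pitch) Rx(roll)).
In Python, from cell import env gives the robot as it stands.
- The arm moves only by the tool step_arm, never from a script. Its argument "moves" is a list of rows, each an object with "dp": the shift along the tool's x, y, z in mm, a list of three; "dr": the turn, a rotation vector about the tool's x, y, z in rad, a list of three; "fingers": the closure, from 0 (fully open) to 1 (shut). In form: [{"dp": [dx, dy, dz], "dr": [ax, ay, az], "fingers": fingers}, ...]. A call has exactly 5 rows; each row shifts and turns the commanded pose from where the row before left it, along the tool's axes as they then stand; what a row does not reach is not made up. A row lasts 1/8 s, in which the tool goes at most 62.5 mm and 10.7 degrees, less where a joint would pass 70% of its speed; a pose out of reach is approached as far as the arm can. A call with a gripper value outside its range is refused whole. The fingers move at their own pace and stop on an object; "squeeze" is the grip in N (left out, the last holds). Time passes only in rows, so rows that do not move let the fingers close, or fill a call up. It gives the time, the measured TCP pose, the force, the opening and the grip force at its end, in the units of the state.
- env.get_obs(): the state, without advancing time (a new reading comes with each control period).
- env.read_camera(name): name is "side" or "top"; returns the picture (480x640x3 uint8, red, green, blue); there is no depth.
- env.camera_model(name): a dict with "fx", "fy", "cx", "cy" (pixels), "R" (3x3) and "t" (3): a world point X has camera coordinates R X + t. Camera axes: x right, y down, z forward; pixel columns grow to the right and rows downward; lengths in m; the calibration is good to about 2 mm. A picture is of the moment at which its call begins. camera_model takes no time and is no camera call.
- env.sign_off(): hands the job in; it is judged then, once.
The state is a dict: "time_s": time; "qpos": joint angles; "joint_velocities": joint speeds; "effort": joint torques, N m; "tool_pos": TCP position; "tool_rot": TCP orientation; "force": force on the tool from outside, world axes, zero at the start; "wrist_torque": the same for the moment, N m; "grip_width": finger opening in m; "grasp_force": force on a finger pad.
Only numpy, scipy, OpenCV 4.12 (cv2) and the standard library are available. Lean on these libraries where they do the work, as an engineer would, in place of code of your own. Each camera call takes 0.05 s, during which the arm holds its last target. There are 200 camera calls.

## Working session

There is one attempt and no reset: what is moved stays moved. The work goes in short steps, Python scripts to look and compute and a tool call to move; the robot and the scene stay as the last step left them, time stands still between calls to the robot, and variables do not carry over. Pictures are saved under pics/ and viewed, at most 14 in all, crops included, and the job is handed in when it is done.

Besides the shell and the picture viewer there is one more tool, called after "Emit:" as name([rows], argument=value, ...), one row to a line, values as JSON. step_arm: Moves the arm, as the interface text tells. Its arguments: {"type":"object","properties":{"moves":{"type":"array","items":{"type":"object","properties":{"dp":{"type":"array","items":{"type":"number"}},"dr":{"type":"array","items":{"type":"number"}},"fingers":{"type":"number"}}}},"squeeze":{"type":"number"}},"required":["moves"]}

```bash
ls; mkdir -p pics; python3 - <<'E'
from cell import env
import cv2
for n in("side","top"):
    cv2.imwrite(f"pics/{n}0.png",env.read_camera(n)[:,:,::-1]); m=env.camera_model(n); print(n,m)
print(env.get_obs())
E
```

```text
pics
side {'fx': 492.26716924065215, 'fy': 492.26716924065215, 'cx': 320.4634590841904, 'cy': 246.12099248021232, 'R': array([[-0.86305855, -0.50509921, -0.00217365],
       [-0.29036552,  0.49965705, -0.81610704],
       [ 0.4133011 , -0.70371701, -0.57789668]]), 't': array([0.32792796, 0.206505  , 1.02926229])}
top {'fx': 461.65925166353486, 'fy': 461.65925166353486, 'cx': 316.30152113007216, 'cy': 239.7196120420328, 'R': array([[ 0.01103386, -0.99980618,  0.0163053 ],
       [-0.98153669, -0.01394332, -0.19076505],
       [ 0.19095543, -0.01389938, -0.9815003 ]]), 't': array([-0.12354286,  0.42005055,  0.93573418])}
{'time_s': 0.1, 'qpos': array([76.38066804, 18.43319882, -4.01492279, 83.16859788,  1.29510835,
       78.53976928, -3.26076187]), 'joint_velocities': array([-0.11611151, -0.02222674, -0.02439033, -0.10700165,  0.14608874,
        0.05340242, -0.04319299]), 'effort': array([-3.89035122e-04, -4.92571771e+01, -4.05974854e-01, -3.13399458e+01,
       -6.40939688e-02,  3.95069481e-02,  7.56827944e-05]), 'tool_pos': array([ 0.16175177, -0.62898345,  0.18708312]), 'tool_rot': array([-1.79903669e+02,  5.75805027e-03,  1.44276286e+01]), 'force': array([-0.22301356,  0.23997444,  0.97010327]), 'wrist_torque': array([-0.01174299,  0.02027107, -0.04385265]), 'grasp_force': 0.0, 'grip_width': 0.08724003685326435}
```

View pics/side0.png

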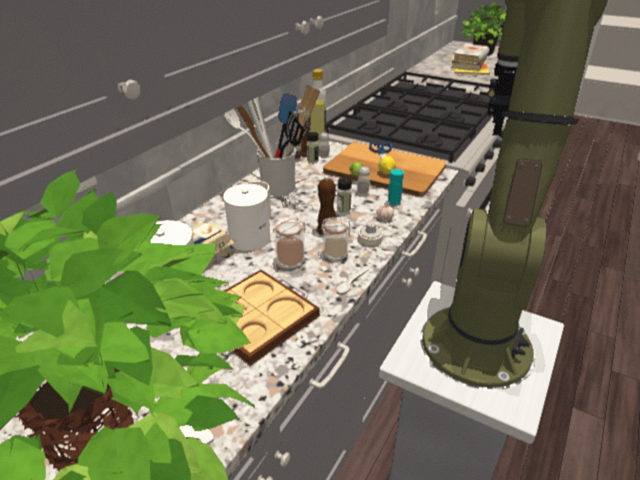

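View pics/top0.png

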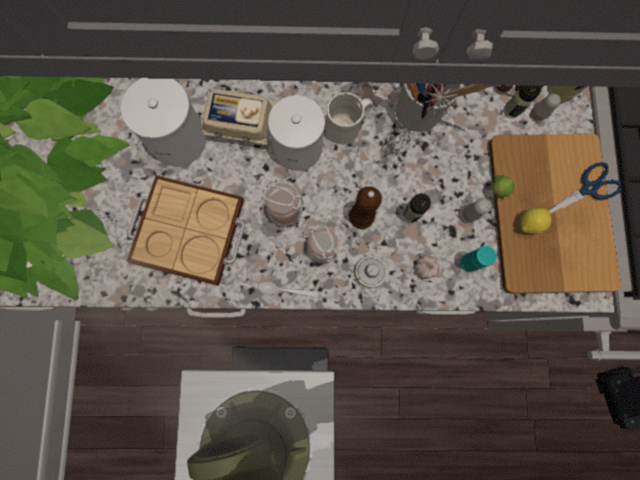

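The top view shows the caddy at (187,230), jars at (283,203) and (321,243), mill at (365,205), spice jar at (415,207), salt at (475,210), garlic at (428,265), timer at (370,270) and the turquoise look-alike at (478,258). Next I'll zoom in.

```bash
python3 - <<'E'
import cv2
a=cv2.imread("pics/top0.png")[165:295,255:505]; cv2.imwrite("pics/tc.png",cv2.resize(a,None,fx=3.2,fy=3.2,interpolation=2))
a=cv2.imread("pics/side0.png")[160:280,260:420]; cv2.imwrite("pics/sc.png",cv2.resize(a,None,fx=5,fy=5,interpolation=2))
a=cv2.imread("pics/top0.png")[170:290,120:250]; b=cv2.imread("pics/side0.png")[260:365,210:330];
import numpy as np
c=np.zeros((480,800,3),np.uint8); a=cv2.resize(a,None,fx=3,fy=3,interpolation=2); b=cv2.resize(b,None,fx=3,fy=3,interpolation=2)
c[:360,:390]=a; c[:315,400:760]=b; cv2.imwrite("pics/cc.png",c)
E
```

```text
(no output)
```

View pics/tc.png

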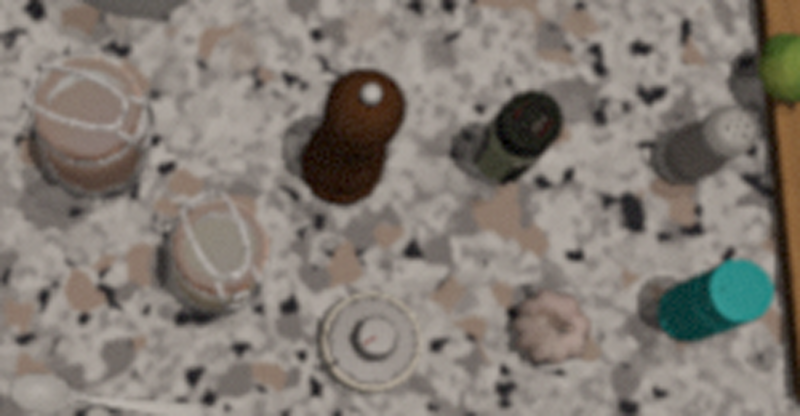

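View pics/sc.png

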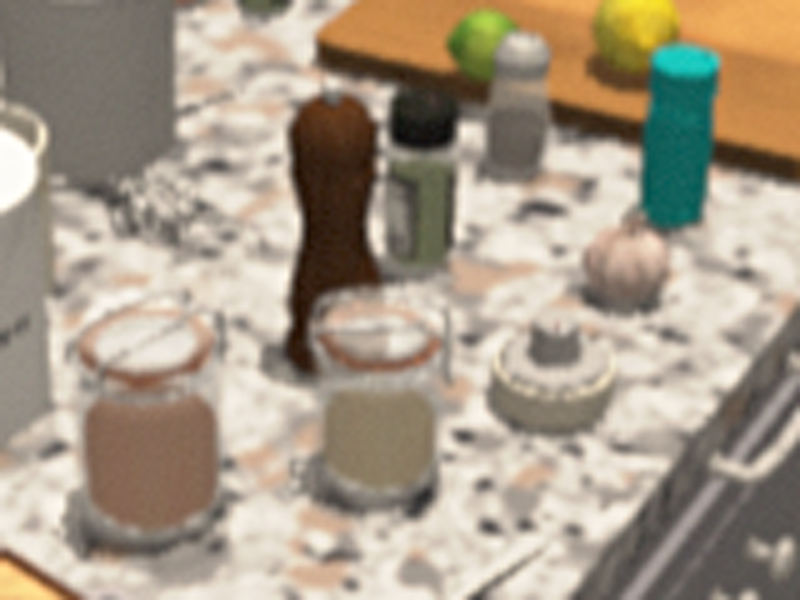

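View pics/cc.png

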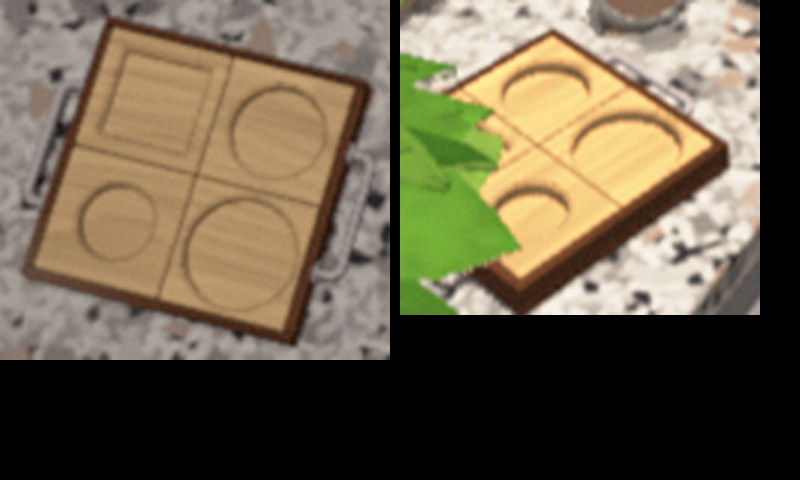

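```bash
cat > h.py <<'E'
import numpy as np
from cell import env
M={n:env.camera_model(n) for n in("side","top")}
def ray(n,p):
    m=M[n];d=m["R"].T@np.array([(p[0]-m["cx"])/m["fx"],(p[1]-m["cy"])/m["fy"],1]);return -m["R"].T@m["t"],d/np.linalg.norm(d)
def plane(n,p,z):
    c,d=ray(n,p);return c+d*(z-c[2])/d[2]
def proj(n,X):
    m=M[n];c=m["R"]@np.array(X)+m["t"];return np.array([m["fx"]*c[0]/c[2]+m["cx"],m["fy"]*c[1]/c[2]+m["cy"]])
def tri(pt,ps):
    (a,u),(b,v)=ray("top",pt),ray("side",ps)
    s=np.linalg.lstsq(np.c_[u,-v],b-a,rcond=None)[0];P,Q=a+s[0]*u,b+s[1]*v
    return (P+Q)/2,np.linalg.norm(P-Q)
E
cat > m.py <<'E'
from h import *
np.set_printoptions(precision=4,suppress=True)
T=lambda x,y:(x/3.2+255-.35,y/3.2+165-.35); S=lambda x,y:(x/5+260-.4,y/5+160-.4)
C=lambda x,y:(x/3+120-.33,y/3+170-.33); D=lambda x,y:((x-400)/3+210-.33,y/3+260-.33)
for n,t,s in [("mill knob",(371,92),(332,93)),("salt apex",(735,128),(525,40)),("spice lid",(529,123),(426,100)),
 ("jarS lid",(215,238),(378,328)),("jarL lid",(88,106),(148,342)),("garlic tip",(563,322),(632,212)),("timer knob",(375,337),(556,325)),("turq",(741,292),(684,62))]:
    print(n,*tri(T(*t),S(*s)))
print("foot mill",plane("top",T(344,160),.015)," jarS foot",plane("top",T(205,275),0), "salt foot",plane("top",T(683,158),.02),"garlic mid",plane("top",T(549,328),.025))
for n,t,s in [("well med",(278,133),(546,95)),("well large",(240,253),(628,147)),("well small",(117,222),None),("square",(157,103),None),
  ("cross",(197,176),(547,147)),("tray TL",(112,20),None),("tray TR",(368,86),(553,33)),("tray BR",(293,338),(726,148)),("tray BL",(27,268),(520,292))]:
    print(n,plane("top",C(*t),.026),*(tri(C(*t),D(*s)) if s else ()))
E
python3 m.py
```

```text
mill knob [ 0.4892 -0.2177  0.1635] 0.0017256878420526289
salt apex [ 0.4918 -0.4614  0.0896] 0.0027377082736455382
spice lid [ 0.487  -0.3231  0.1122] 0.003443561898926131
jarS lid [ 0.4128 -0.1288  0.0919] 0.0011024863833197897
jarL lid [ 0.4956 -0.0473  0.102 ] 0.0013089472415659248
garlic tip [ 0.3695 -0.3542  0.058 ] 0.003404830569215076
timer knob [ 0.3589 -0.2332  0.0525] 0.003471011234040202
turq [ 0.3834 -0.4521  0.1061] 0.004593987768352187
foot mill [ 0.4844 -0.219   0.015 ]  jarS foot [ 0.4054 -0.1244  0.    ] salt foot [ 0.4881 -0.4518  0.02  ] garlic mid [ 0.3684 -0.354   0.025 ]
well med [0.4781 0.1074 0.026 ] [0.481  0.1093 0.0201] 0.0028723975419822183
well large [0.3901 0.1295 0.026 ] [0.3913 0.1304 0.0244] 0.002075235377778689
well small [0.4112 0.218  0.026 ]
square [0.4992 0.1959 0.026 ]
cross [0.4455 0.1635 0.026 ] [0.4439 0.1626 0.0266] 0.0030959980423251833
tray TL [0.5614 0.2331 0.026 ]
tray TR [0.5143 0.044  0.026 ] [0.5183 0.0459 0.0224] 0.006116726223749317
tray BR [0.3302 0.0889 0.026 ] [0.3316 0.0905 0.0195] 0.0015003090320615906
tray BL [0.3773 0.2787 0.026 ] [0.3781 0.2807 0.021 ] 0.0001742849241884352
```

```bash
cat > ov.py <<'E'
from h import *
import cv2
O={"mill":(.487,-.218,[(0,.029),(.14,.0245),(.17,.006)]),"salt":(.490,-.457,[(0,.022),(.074,.022)]),
"jarS":(.410,-.126,[(0,.034),(.082,.034),(.1,.0305)]),"garlic":(.3685,-.354,[(.0,.012),(.025,.0265)])}
out=np.zeros((600,800,3),np.uint8)
for j,n in enumerate(("top","side")):
    im=cv2.imread(f"pics/{n}0.png")
    for i,(k,(x,y,cs)) in enumerate(O.items()):
        c=proj(n,(x,y,cs[-1][0]/2)).round().astype(int)-[20,30]
        cr=cv2.resize(im[c[1]:c[1]+60,c[0]:c[0]+40],None,fx=5,fy=5,interpolation=2)
        for z,r in cs:
            a=np.linspace(0,6.3,60); p=np.array([(proj(n,(x+r*np.cos(t),y+r*np.sin(t),z))-c+.5)*5*8 for t in a]).astype(np.int32)
            cv2.polylines(cr,[p],True,(0,255,0),1,16,3)
        out[j*300:j*300+300,i*200:i*200+200]=cr
cv2.imwrite("pics/ov.png",out)
E
python3 ov.py
```

```text
(no output)
```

View pics/ov.png

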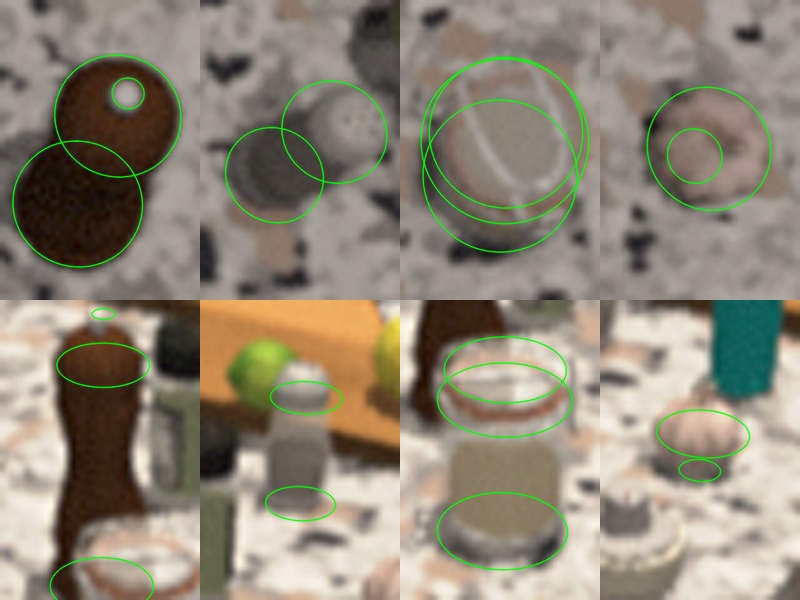

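```bash
cat > go.py <<'E'
import sys,json
from h import *
from scipy.spatial.transform import Rotation as Rn
def plan(*wps):
    """wps: (x,y,z[m],yaw,rows) ; prints rounded rows from measured pose"""
    o=env.get_obs(); p=np.array(o["tool_pos"])*1e3; R=Rn.from_euler("xyz",o["tool_rot"],degrees=True)
    print("t",round(o["time_s"],2),"pos",p.round(1),"rot",np.round(o["tool_rot"],1),"F",np.round(o["force"],1),"w",round(o["grip_width"]*1e3,1),"gf",round(o["grasp_force"],1),"j7",o["qpos"][6].round(0))
    out=[]
    for x,y,z,w,n in wps:
        q=np.array([x,y,z])*1e3; Q=Rn.from_euler("xyz",[180,0,w],degrees=True)
        for k in range(n):
            f=1/(n-k); dp=(R.inv().apply((q-p)*f)).round(0); dr=((R.inv()*Q).as_rotvec()*f).round(3)
            out.append((dp.astype(int).tolist(),dr.tolist())); p=p+R.apply(dp); R=R*Rn.from_rotvec(dr)
    for i,r in enumerate(out): print(r, "" if (i+1)%5 else "--")
    print("end",p.round(1),R.as_euler("xyz",degrees=True).round(1))
if __name__=="__main__": plan(*json.loads(sys.argv[1]))
E
python3 go.py '[[0.487,-0.218,0.235,70,15],[0.487,-0.218,0.121,70,5]]'
```

```text
t 0.1 pos [ 161.8 -629.   187.1] rot [-179.9    0.    14.4] F [-0.2  0.2  1. ] w 87.2 gf 0.0 j7 -3.0
([28, -21, -3], [-0.0, -0.0, -0.065]) 
([29, -19, -3], [-0.0, -0.0, -0.065]) 
([30, -17, -3], [-0.0, -0.0, -0.065]) 
([31, -15, -3], [-0.0, -0.0, -0.065]) 
([32, -13, -3], [-0.0, -0.0, -0.065]) --
([33, -11, -3], [-0.0, -0.0, -0.064]) 
([34, -9, -3], [-0.0, -0.0, -0.065]) 
([34, -7, -3], [-0.0, -0.0, -0.064]) 
([35, -5, -3], [-0.0, -0.0, -0.065]) 
([35, -2, -3], [-0.0, -0.0, -0.064]) --
([35, 0, -3], [-0.0, -0.0, -0.065]) 
([35, 2, -4], [-0.0, -0.0, -0.064]) 
([35, 4, -3], [-0.0, -0.0, -0.065]) 
([35, 7, -4], [-0.001, -0.001, -0.064]) 
([34, 9, -3], [-0.0, -0.0, -0.065]) --
([0, 0, 23], [-0.0, -0.0, 0.0]) 
([0, 0, 23], [-0.0, -0.0, 0.0]) 
([0, 0, 23], [-0.0, -0.0, 0.0]) 
([0, 0, 22], [-0.0, -0.0, 0.0]) 
([0, 0, 23], [-0.0, -0.0, 0.0]) --
end [ 487.5 -218.1  120.5] [-180.   -0.   70.]
```

Emit:
step_arm([
  {"dp": [28, -21, -9], "dr": [0, 0, -0.065], "fingers": 0},
  {"dp": [29, -19, -9], "dr": [0, 0, -0.065], "fingers": 0},
  {"dp": [30, -17, -9], "dr": [0, 0, -0.065], "fingers": 0},
  {"dp": [31, -15, -9], "dr": [0, 0, -0.065], "fingers": 0},
  {"dp": [32, -13, -9], "dr": [0, 0, -0.065], "fingers": 0},
], squeeze=20)

```text
time_s: 0.72
tool_pos: [0.271, -0.4927, 0.2333]
tool_rot: [-180.0, -0.0, 33.2]
force: [0.5, -1.6, -1.1]
grip_width: 0.0871
grasp_force: 0.0
```

Emit:
step_arm([
  {"dp": [33, -11, -3], "dr": [0, 0, -0.064], "fingers": 0},
  {"dp": [34, -9, 0], "dr": [0, 0, -0.065], "fingers": 0},
  {"dp": [34, -7, 0], "dr": [0, 0, -0.064], "fingers": 0},
  {"dp": [35, -5, 0], "dr": [0, 0, -0.065], "fingers": 0},
  {"dp": [35, -2, 0], "dr": [0, 0, -0.064], "fingers": 0},
])

```text
time_s: 1.35
tool_pos: [0.3798, -0.3549, 0.2359]
tool_rot: [-180.0, 0.0, 51.7]
force: [-0.2, 0.1, 0.0]
grip_width: 0.0868
grasp_force: 0.0
```

Emit:
step_arm([
  {"dp": [35, 0, 0], "dr": [0, 0, -0.065], "fingers": 0},
  {"dp": [35, 2, 0], "dr": [0, 0, -0.064], "fingers": 0},
  {"dp": [35, 4, 0], "dr": [0, 0, -0.065], "fingers": 0},
  {"dp": [35, 7, 0], "dr": [0, 0, -0.064], "fingers": 0},
  {"dp": [34, 9, 0], "dr": [0, 0, -0.065], "fingers": 0},
])

```text
time_s: 1.98
tool_pos: [0.489, -0.2166, 0.236]
tool_rot: [180.0, -0.0, 70.3]
force: [0.0, -0.1, -0.5]
grip_width: 0.0872
grasp_force: 0.0
```

```bash
python3 go.py '[[0.487,-0.218,0.121,70,5]]'
```

```text
t 1.98 pos [ 489.  -216.6  236. ] rot [180.   -0.   70.3] F [ 0.  -0.1 -0.5] w 87.2 gf 0.0 j7 -1.0
([0, 0, 23], [0.0, -0.0, 0.001]) 
([0, 0, 23], [0.0, -0.0, 0.001]) 
([-1, 0, 23], [0.0, -0.0, 0.001]) 
([0, -1, 23], [0.0, -0.0, 0.001]) 
([-1, 0, 23], [0.0, -0.0, 0.0]) --
end [ 487.4 -218.2  121. ] [180.  -0.  70.]
```

Tracking is accurate. I'll descend, grip, then lift.

Emit:
step_arm([
  {"dp": [-1, -1, 23], "dr": [0, 0, 0], "fingers": 0},
  {"dp": [-1, 0, 23], "dr": [0, 0, 0], "fingers": 0},
  {"dp": [0, 0, 23], "dr": [0, 0, 0], "fingers": 0},
  {"dp": [0, 0, 23], "dr": [0, 0, 0], "fingers": 0},
  {"dp": [0, 0, 23], "dr": [0, 0, 0], "fingers": 0},
])

```text
time_s: 2.6
tool_pos: [0.4867, -0.2191, 0.1203]
tool_rot: [180.0, -0.0, 70.1]
force: [0.8, 0.0, 0.9]
grip_width: 0.0873
grasp_force: 0.0
```

Emit:
step_arm([
  {"dp": [0, 0, 0], "dr": [0, 0, 0], "fingers": 0},
  {"dp": [0, 0, 0], "dr": [0, 0, 0], "fingers": 1},
  {"dp": [0, 0, 0], "dr": [0, 0, 0], "fingers": 1},
  {"dp": [0, 0, 0], "dr": [0, 0, 0], "fingers": 1},
  {"dp": [0, 0, 0], "dr": [0, 0, 0], "fingers": 1},
])

```text
time_s: 3.22
tool_pos: [0.4862, -0.2203, 0.1214]
tool_rot: [180.0, 0.0, 70.0]
force: [-0.7, 0.3, -0.7]
grip_width: 0.0549
grasp_force: 0.0
```

Emit:
step_arm([
  {"dp": [0, 0, 0], "dr": [0, 0, 0], "fingers": 1},
  {"dp": [0, 0, 0], "dr": [0, 0, 0], "fingers": 1},
  {"dp": [0, 0, -5], "dr": [0, 0, 0], "fingers": 1},
  {"dp": [0, 0, -10], "dr": [0, 0, 0], "fingers": 1},
  {"dp": [0, 0, -20], "dr": [0, 0, 0], "fingers": 1},
])

```text
time_s: 3.85
tool_pos: [0.4856, -0.22, 0.1564]
tool_rot: [-179.9, -0.0, 70.0]
force: [0.0, -0.3, 0.6]
grip_width: 0.0054
grasp_force: 0.0
```

```bash
python3 go.py '[[0.487,-0.218,0.300,70,4],[0.4785,0.1074,0.300,90,11],[0.4785,0.1074,0.160,90,5]]'
```

```text
t 3.85 pos [ 485.6 -220.   156.4] rot [-179.9   -0.    70. ] F [ 0.  -0.3  0.6] w 5.4 gf 0.0 j7 -1.0
([1, 0, -36], [-0.0, -0.0, 0.0]) 
([0, 0, -36], [-0.0, -0.0, 0.0]) 
([1, 0, -36], [-0.001, -0.0, 0.0]) 
([0, 1, -36], [-0.0, -0.0, 0.0]) 
([28, -11, 0], [-0.0, -0.0, -0.032]) --
([28, -10, 0], [-0.0, -0.0, -0.032]) 
([28, -9, 0], [-0.0, -0.0, -0.032]) 
([28, -8, 0], [-0.0, -0.0, -0.032]) 
([29, -7, 0], [0.0, -0.0, -0.032]) 
([29, -6, 0], [0.0, -0.0, -0.031]) --
([29, -6, 0], [0.0, -0.0, -0.032]) 
([29, -5, 0], [0.0, -0.0, -0.031]) 
([30, -4, 0], [0.0, -0.0, -0.032]) 
([29, -2, 0], [0.0, -0.0, -0.031]) 
([30, -2, 0], [0.0, -0.0, -0.032]) --
([0, 0, 28], [0.0, -0.0, 0.0]) 
([0, 0, 28], [0.0, -0.0, 0.0]) 
([0, 0, 28], [0.0, -0.0, 0.0]) 
([0, 0, 28], [0.0, -0.0, 0.0]) 
([0, 0, 28], [0.0, -0.0, 0.0]) --
end [478.3 107.6 160.5] [180.  -0.  90.]
```

```bash
python3 - <<'E'
from cell import env
import cv2,numpy as np
a=env.read_camera("top")[:,:,::-1];b=env.read_camera("side")[:,:,::-1]
cv2.imwrite("pics/top1.png",a);cv2.imwrite("pics/side1.png",b)
o=np.hstack([cv2.resize(a[150:290,270:410],(400,400)),cv2.resize(b[120:280,260:420],(400,400))])
cv2.imwrite("pics/v1.png",o)
E
```

```text
(no output)
```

View pics/v1.png

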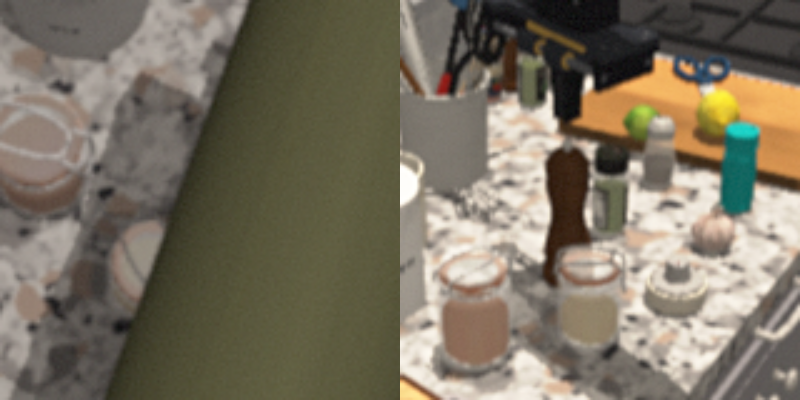

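```bash
python3 - <<'E'
from h import *
o=env.get_obs();print(o["tool_pos"],o["grip_width"],o["qpos"])
print(proj("side",o["tool_pos"]),proj("side",(.487,-.218,.17)),proj("side",(.487,-.218,0)))
import cv2
for f in("side0","side1"):
    im=cv2.imread(f"pics/{f}.png").astype(int)[170:240,312:338]; h=(im[:,:,2]-im[:,:,0]>15)&(im.sum(2)<230)
    ys,xs=np.nonzero(h);print(f,ys.min()+170,[(y+170,xs[ys==y].min()+312,xs[ys==y].max()+312) for y in (15,20,25,30,40,50)])
E
```

```text
[ 0.48782393 -0.22077083  0.15881158] 0.0022516415876204844 [ 49.5649875    6.97794693 -30.1027754  101.12612982   3.71154589
  72.58722076  -1.44119002]
[327.33649848 179.54834202] [327.11040559 176.22061097] [326.76999652 230.53141006]
side0 170 [(185, np.int64(318), np.int64(334)), (190, np.int64(319), np.int64(334)), (195, np.int64(319), np.int64(334)), (200, np.int64(320), np.int64(333)), (210, np.int64(320), np.int64(333)), (220, np.int64(318), np.int64(322))]
side1 170 [(185, np.int64(319), np.int64(335)), (190, np.int64(319), np.int64(335)), (195, np.int64(319), np.int64(334)), (200, np.int64(320), np.int64(333)), (210, np.int64(320), np.int64(333)), (220, np.int64(318), np.int64(322))]
```

```bash
python3 - <<'E'
import cv2,numpy as np
b=cv2.imread("pics/side1.png")
cv2.imwrite("pics/v2.png",cv2.resize(b[120:195,290:370],None,fx=7.5,fy=7.5,interpolation=2))
E
```

```text
(no output)
```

View pics/v2.png

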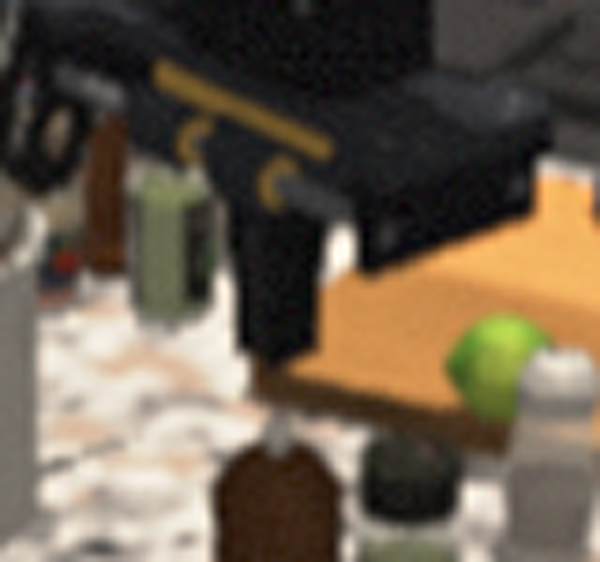

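```bash
python3 - <<'E'
from h import *
import cv2
p=(.162,-.63,.188)
print([ (n,proj(n,p).round(1), proj(n,(p[0],p[1],p[2]+.035)).round(1), proj(n,(p[0],p[1],p[2]+.07)).round(1)) for n in M])
R=np.array([np.cos(np.radians(14.4)),np.sin(np.radians(14.4))]); y=np.array([R[1],-R[0]])
for s in(-1,1): q=np.r_[np.array(p[:2])+s*.05*y,.188]; print(s,[proj(n,q).round(1) for n in M])
o=np.zeros((600,800,3),np.uint8)
t=cv2.imread("pics/top0.png");s=cv2.imread("pics/side0.png");t1=cv2.imread("pics/top1.png")
o[:400,:400]=cv2.resize(t[350:450,540:640],(400,400)); o[:400,400:]=cv2.resize(s[0:160,450:610],(400,400)); o[400:]=cv2.resize(t1[180:300,240:560],(800,300))[:200]
cv2.imwrite("pics/v3.png",o)
E
```

```text
[('side', array([494.5, 139.9]), array([497. , 128.4]), array([499.5, 116.6])), ('top', array([614.7, 376.3]), array([628.6, 378.4]), array([643.8, 380.7]))]
-1 [array([494.6, 146.7]), array([587.4, 383.6])]
1 [array([494.5, 133.4]), array([641.8, 369.1])]
```

View pics/v3.png

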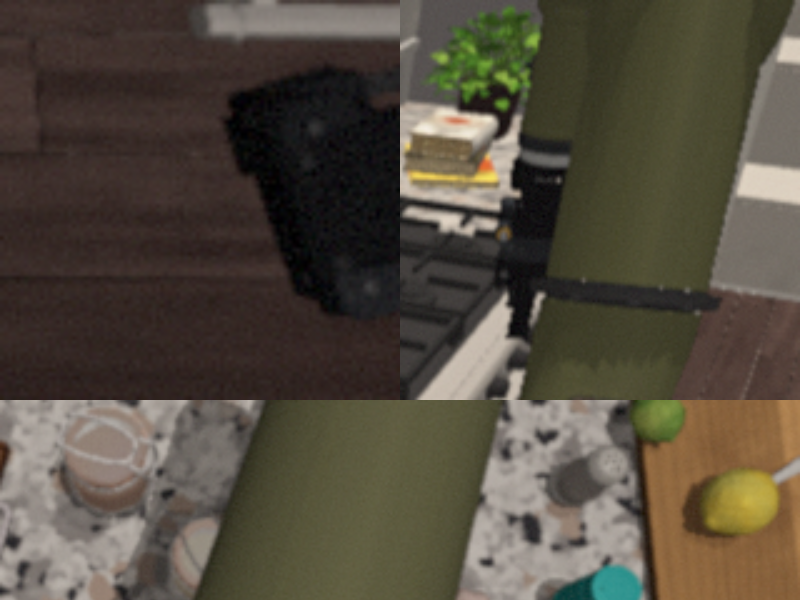

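```bash
python3 - <<'E'
from h import *
for z in(.258,.293,.32,.35): print(z,proj("top",(.138,-.538,z)).round(1), proj("top",(.138+.0225,-.538-.039,z)).round(1))
E
python3 go.py '[[0.487,-0.22,0.33,70,5],[0.47,-0.1,0.33,70,5]]'
```

```text
0.258 [587.  396.3] [610.3 381.4]
0.293 [601.1 399.6] [625.4 384. ]
0.32 [612.9 402.5] [638.1 386.2]
0.35 [627.2 405.9] [653.5 388.8]
t 3.95 pos [ 487.8 -220.8  158.8] rot [179.7   0.   70. ] F [0.3 1.  0.3] w 2.3 gf 0.0 j7 -1.0
([0, 0, -34], [0.001, 0.0, 0.0]) 
([0, 0, -34], [0.001, 0.0, 0.0]) 
([0, 0, -34], [0.001, 0.0, 0.0]) 
([0, 0, -35], [0.001, 0.0, 0.0]) 
([0, -1, -34], [0.001, 0.001, 0.0]) --
([21, -11, 0], [-0.0, -0.0, 0.0]) 
([22, -11, 0], [-0.0, -0.0, 0.0]) 
([21, -12, 0], [-0.0, -0.0, 0.0]) 
([22, -11, 0], [-0.0, -0.0, 0.0]) 
([21, -12, 0], [-0.0, -0.0, 0.0]) --
end [ 469.5 -100.1  329.8] [-180.   -0.   70.]
```

The top view at the start has the gripper's body end at (606,400). The side view has the fingertip at (498,134). Both put the gripper about 36–40 mm higher than reported, and the mill is untouched, so the fingers closed above its head. I'll reopen and check the tip height against the image.

Emit:
step_arm([
  {"dp": [0, 0, -3], "dr": [0, 0, 0], "fingers": 0},
  {"dp": [0, 0, 0], "dr": [0, 0, 0], "fingers": 0},
  {"dp": [0, 0, 0], "dr": [0, 0, 0], "fingers": 0},
  {"dp": [0, 0, 0], "dr": [0, 0, 0], "fingers": 0},
  {"dp": [0, 0, 0], "dr": [0, 0, 0], "fingers": 0},
])

```text
time_s: 4.58
tool_pos: [0.4859, -0.2201, 0.1588]
tool_rot: [-180.0, 0.0, 70.0]
force: [0.5, -0.2, 0.2]
grip_width: 0.0442
grasp_force: 0.0
```

Emit:
step_arm([
  {"dp": [0, 0, 0], "dr": [0, 0, 0], "fingers": 0},
  {"dp": [0, 0, 0], "dr": [0, 0, 0], "fingers": 0},
  {"dp": [0, 0, 0], "dr": [0, 0, 0], "fingers": 0},
  {"dp": [0, 0, 0], "dr": [0, 0, 0], "fingers": 0},
  {"dp": [0, 0, 0], "dr": [0, 0, 0], "fingers": 0},
])

```text
time_s: 5.2
tool_pos: [0.486, -0.2202, 0.159]
tool_rot: [180.0, 0.0, 70.0]
force: [-0.5, -0.2, 1.0]
grip_width: 0.0856
grasp_force: 0.0
```

Emit:
step_arm([
  {"dp": [0, 0, 8], "dr": [0, 0, 0], "fingers": 0},
  {"dp": [0, 0, 8], "dr": [0, 0, 0], "fingers": 0},
  {"dp": [0, 0, 8], "dr": [0, 0, 0], "fingers": 0},
  {"dp": [0, 0, 8], "dr": [0, 0, 0], "fingers": 0},
  {"dp": [0, 0, 8], "dr": [0, 0, 0], "fingers": 0},
])

```text
time_s: 5.82
tool_pos: [0.4859, -0.2201, 0.1183]
tool_rot: [-180.0, 0.0, 70.0]
force: [-0.7, 0.1, -0.6]
grip_width: 0.087
grasp_force: 0.0
```

```bash
python3 - <<'E'
from h import *
import cv2
b=env.read_camera("side")[:,:,::-1].copy(); o=env.get_obs(); p=o["tool_pos"]; print(p,o["force"])
cv2.imwrite("pics/side2.png",b)
c=cv2.resize(b[130:240,285:385],None,fx=5.4,fy=5.4,interpolation=2)
for dz in (0,.037):
  for s in(-.0435,0,.0435):
    q=proj("side",(p[0]+s*.94,p[1]-s*.342,p[2]+dz)); print(dz,s,q.round(1)); cv2.circle(c,tuple(((q-[285,130]+.5)*5.4).astype(int)),3,(0,0,255) if dz==0 else (0,255,0),1)
cv2.imwrite("pics/v4.png",c)
E
```

```text
[ 0.48523917 -0.219801    0.11728651] [-0.94951155 -0.05256577  0.21356648]
0 -0.0435 [338.7 200.1]
0 0 [327.9 193.8]
0 0.0435 [317.6 187.8]
0.037 -0.0435 [338.9 187.6]
0.037 0 [328.  181.5]
0.037 0.0435 [317.5 175.6]
```

View pics/v4.png

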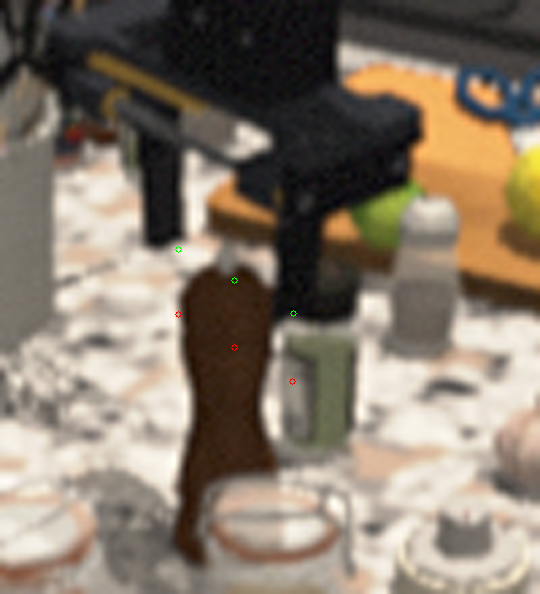

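The red marks are the reported tip positions and the green marks are the same points raised 37 mm. The green ones land on the fingertips, so true z = reported + 37 mm. I'll go lower and grip.

Emit:
step_arm([
  {"dp": [0, 0, 9], "dr": [0, 0, 0], "fingers": 0},
  {"dp": [0, 0, 8], "dr": [0, 0, 0], "fingers": 0},
  {"dp": [0, 0, 8], "dr": [0, 0, 0], "fingers": 0},
  {"dp": [0, 0, 8], "dr": [0, 0, 0], "fingers": 0.6},
  {"dp": [0, 0, 0], "dr": [0, 0, 0], "fingers": 1},
])

```text
time_s: 6.5
tool_pos: [0.4854, -0.2199, 0.0852]
tool_rot: [-179.9, -0.0, 70.0]
force: [0.2, -0.5, -0.4]
grip_width: 0.0744
grasp_force: 0.0
```

Emit:
step_arm([
  {"dp": [0, 0, 0], "dr": [0, 0, 0], "fingers": 1},
  {"dp": [0, 0, 0], "dr": [0, 0, 0], "fingers": 1},
  {"dp": [0, 0, 0], "dr": [0, 0, 0], "fingers": 1},
  {"dp": [0, 0, 0], "dr": [0, 0, 0], "fingers": 1},
  {"dp": [0, 0, 0], "dr": [0, 0, 0], "fingers": 1},
])

```text
time_s: 7.12
tool_pos: [0.4864, -0.2203, 0.0864]
tool_rot: [179.9, 0.0, 70.0]
force: [1.5, -0.7, 0.7]
grip_width: 0.0481
grasp_force: 20.0
```

```bash
sed -i 's/p=np.array(o\["tool_pos"\])\*1e3;/p=np.array(o["tool_pos"])*1e3+[0,0,37];/' go.py; python3 go.py '[[0.486,-0.22,0.175,70,5],[0.4785,0.1074,0.175,90,10],[0.4785,0.1074,0.144,90,5]]'
```

```text
t 7.12 pos [ 486.4 -220.3  123.4] rot [179.9   0.   70. ] F [ 1.5 -0.7  0.7] w 48.1 gf 20.0 j7 -3.0
([0, 0, -10], [0.0, 0.0, 0.0]) 
([0, 0, -10], [0.0, 0.0, 0.0]) 
([0, 0, -11], [0.0, 0.0, 0.0]) 
([0, 0, -10], [0.0, 0.0, 0.0]) 
([0, 0, -11], [0.001, 0.0, 0.0]) --
([31, -12, 0], [-0.0, 0.0, -0.035]) 
([31, -11, 0], [-0.0, 0.0, -0.035]) 
([31, -10, 0], [-0.0, 0.0, -0.035]) 
([32, -9, 0], [-0.0, 0.0, -0.035]) 
([32, -7, 0], [-0.0, 0.0, -0.035]) --
([32, -6, 0], [-0.0, 0.0, -0.035]) 
([32, -5, 0], [-0.0, 0.0, -0.035]) 
([32, -4, 0], [-0.0, 0.0, -0.035]) 
([33, -4, 0], [-0.0, 0.0, -0.034]) 
([33, -2, 0], [-0.0, 0.0, -0.035]) --
([0, 0, 6], [-0.0, 0.0, 0.0]) 
([0, 0, 6], [-0.0, 0.0, 0.0]) 
([0, 0, 6], [-0.0, 0.0, 0.0]) 
([0, 0, 7], [-0.0, 0.0, 0.0]) 
([0, 0, 6], [-0.0, 0.0, 0.0]) --
end [478.4 107.8 144.3] [-180.    0.   90.]
```

Emit:
step_arm([
  {"dp": [0, 0, -10], "dr": [0, 0, 0], "fingers": 1},
  {"dp": [0, 0, -30], "dr": [0, 0, 0], "fingers": 1},
  {"dp": [0, 0, -35], "dr": [0, 0, 0], "fingers": 1},
  {"dp": [0, 0, -40], "dr": [0, 0, 0], "fingers": 1},
  {"dp": [0, 0, -35], "dr": [0, 0, 0], "fingers": 1},
])

```text
time_s: 7.75
tool_pos: [0.4856, -0.22, 0.2376]
tool_rot: [-180.0, 0.0, 70.0]
force: [0.4, 0.4, -2.0]
grip_width: 0.0479
grasp_force: 20.0
```

Emit:
step_arm([
  {"dp": [31, -12, 0], "dr": [0, 0, -0.035], "fingers": 1},
  {"dp": [31, -11, 0], "dr": [0, 0, -0.035], "fingers": 1},
  {"dp": [31, -10, 0], "dr": [0, 0, -0.035], "fingers": 1},
  {"dp": [32, -9, 0], "dr": [0, 0, -0.035], "fingers": 1},
  {"dp": [32, -7, 0], "dr": [0, 0, -0.035], "fingers": 1},
])

```text
time_s: 8.38
tool_pos: [0.4817, -0.0528, 0.2357]
tool_rot: [-180.0, 0.0, 80.2]
force: [0.7, 0.8, -2.6]
grip_width: 0.0478
grasp_force: 20.0
```

Emit:
step_arm([
  {"dp": [32, -6, 0], "dr": [0, 0, -0.035], "fingers": 1},
  {"dp": [32, -5, 0], "dr": [0, 0, -0.035], "fingers": 1},
  {"dp": [32, -4, 0], "dr": [0, 0, -0.035], "fingers": 1},
  {"dp": [33, -4, 0], "dr": [0, 0, -0.034], "fingers": 1},
  {"dp": [32, -2, 0], "dr": [0, 0, -0.035], "fingers": 1},
])

```text
time_s: 9.0
tool_pos: [0.4778, 0.1093, 0.2361]
tool_rot: [180.0, -0.0, 90.1]
force: [0.3, -0.6, -2.1]
grip_width: 0.0476
grasp_force: 20.0
```

```bash
python3 go.py '[[0.478,0.1068,0.165,90,5]]'; python3 - <<'E'
from h import *
import cv2
b=env.read_camera("side")[:,:,::-1]; t=env.read_camera("top")[:,:,::-1]
o=np.zeros((600,800,3),np.uint8); o[:600,:450]=cv2.resize(b[170:370,190:340],(450,600)); o[:350,450:]=cv2.resize(t[170:290,120:240],(350,350)); cv2.imwrite("pics/v5.png",o)
E
```

```text
t 9.0 pos [477.8 109.3 273.1] rot [180.   -0.   90.1] F [ 0.3 -0.6 -2.1] w 47.6 gf 20.0 j7 -15.0
([0, 0, 22], [0.0, -0.0, 0.0]) 
([-1, 0, 22], [0.0, -0.0, 0.001]) 
([0, 0, 21], [0.0, -0.0, 0.0]) 
([-1, 0, 22], [0.0, -0.0, 0.001]) 
([0, 0, 21], [0.0, -0.0, 0.0]) --
end [477.8 107.3 165.1] [180.  -0.  90.]
```

View pics/v5.png

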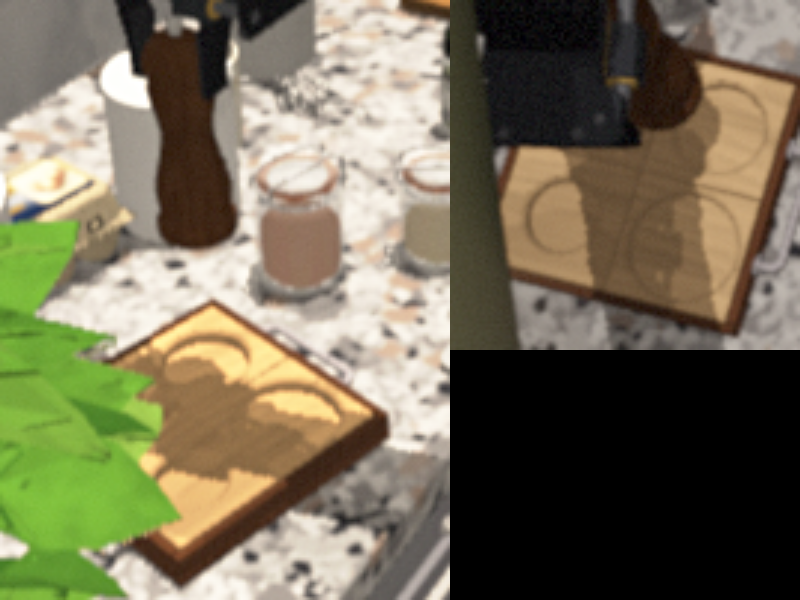

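```bash
python3 - <<'E'
from h import *
print("foot axis top",plane("top",(191.1-.3,200-.3),.15))
c=proj("side",(.4778,.1093,.15)); print(c)
print([proj("side",(.4778+.029*np.cos(a),.1093+.029*np.sin(a),.15)).round(1).tolist() for a in np.radians([0,60,90,120,180,240,300])])
E
```

```text
foot axis top [0.47454737 0.12268872 0.15      ]
[255.65053741 246.10469954]
[[244.9, 242.2], [243.1, 250.0], [247.5, 252.9], [254.1, 254.0], [266.6, 250.0], [267.9, 242.3], [257.1, 238.5]]
```

```bash
python3 - <<'E'
from h import *
import cv2
b=env.read_camera("side"); t=env.read_camera("top"); cv2.imwrite("pics/s6.png",b[:,:,::-1]);cv2.imwrite("pics/t6.png",t[:,:,::-1])
o=env.get_obs(); print(o["tool_pos"],o["tool_rot"])
def mk(a): a=a.astype(int); return (a[:,:,0]-a[:,:,2]>12)&(a.sum(2)<220)&(a[:,:,0]>a[:,:,1]+8)
m=mk(b)
for y in range(182,256,6):
    xs=np.nonzero(m[y,225:285])[0]+225; print(y,xs.min() if len(xs) else None,xs.max() if len(xs) else None)
m=mk(t)
for y in range(170,220,4):
    xs=np.nonzero(m[y,165:212])[0]+165; print("T",y,(xs.min(),xs.max()) if len(xs) else None)
x,y=.478,.109
for h,r in((0,.029),(.02,.029),(.06,.022),(.14,.0245)):
    print(h,proj("side",(x,y,.15+h)).round(1),"top",proj("top",(x,y,.15+h)).round(1),proj("top",(x,y-r,.15+h)).round(1),proj("top",(x-r,y,.15+h)).round(1))
E
```

```text
[0.47784897 0.10819528 0.23598859] [-1.79991928e+02  2.12469653e-02  9.01493977e+01]
182 240 253
188 236 254
194 236 255
200 238 255
206 239 259
212 241 258
218 242 258
224 241 260
230 239 262
236 239 263
242 240 263
248 239 264
254 244 256
T 170 (np.int64(177), np.int64(191))
T 174 (np.int64(177), np.int64(193))
T 178 (np.int64(177), np.int64(194))
T 182 (np.int64(176), np.int64(199))
T 186 (np.int64(176), np.int64(204))
T 190 (np.int64(175), np.int64(211))
T 194 (np.int64(176), np.int64(209))
T 198 (np.int64(177), np.int64(210))
T 202 (np.int64(186), np.int64(210))
T 206 (np.int64(184), np.int64(209))
T 210 (np.int64(184), np.int64(206))
T 214 (np.int64(187), np.int64(199))
T 218 (np.int64(188), np.int64(188))
0 [255.7 246. ] top [198.1 198.1] [213.4 198.3] [197.2 212.9]
0.02 [254.9 238.4] top [195.6 195.1] [211.2 195.3] [194.7 210.2]
0.06 [253.4 222.6] top [190.2 188.6] [202.6 188.8] [189.4 200.6]
0.14 [250.2 188.8] top [177.6 173.7] [193.  173.9] [176.6 188.3]
```

```bash
python3 - <<'E'
from h import *
# well: model px vs measured
w=(.4785,.1074,.026); print("well side",proj("side",w).round(1),"meas 258.3 291.3; top",proj("top",w).round(1),"meas",(278/3+120-.33,133/3+170-.33))
l=(.3911,.1292,.026); print("large side",proj("side",l).round(1),"meas",(228/3+210-.33,147/3+260-.33),"top",proj("top",l).round(1),"meas",(240/3+120-.33,253/3+170-.33))
def J(n,X,a,e=1e-3): d=np.zeros(3);d[a]=e; return (proj(n,np.add(X,d))-proj(n,X))
X=(.478,.1085,.15)
A=np.array([[J("top",X,0)[0],J("top",X,1)[0]],[J("top",X,0)[1],J("top",X,1)[1]],[J("side",X,0)[0],J("side",X,1)[0]]])
print(A, np.linalg.lstsq(A,np.array([-2.4,1.4,-3.7]),rcond=None))
E
```

```text
well side [260.1 289.4] meas 258.3 291.3; top [212.3 213.8] meas (212.33666666666667, 214.00333333333333)
large side [286.5 308. ] meas (285.67, 308.67) top [199.9 253.5] meas (199.67, 254.0033333333333)
[[ 0.03142739 -0.52741388]
 [-0.50676898 -0.00798858]
 [-0.37411226 -0.27669697]] (array([0.04006688, 6.41151015]), array([6.7780791]), np.int32(2), array([0.68539604, 0.53177548]))
```

Emit:
step_arm([
  {"dp": [-3, 1, 20], "dr": [0, 0, 0], "fingers": 1},
  {"dp": [-3, 1, 25], "dr": [0, 0, 0], "fingers": 1},
  {"dp": [0, 0, 25], "dr": [0, 0, 0], "fingers": 1},
  {"dp": [0, 0, 25], "dr": [0, 0, 0], "fingers": 1},
  {"dp": [0, 0, 22], "dr": [0, 0, 0], "fingers": 1},
])

```text
time_s: 9.82
tool_pos: [0.48, 0.0996, 0.1179]
tool_rot: [-180.0, 0.0, 89.9]
force: [0.4, -0.2, -2.1]
grip_width: 0.0478
grasp_force: 20.0
```

```bash
python3 - <<'E'
from h import *
import cv2
b=env.read_camera("side"); t=env.read_camera("top"); o=env.get_obs(); print(o["tool_pos"],o["force"])
o=np.zeros((480,800,3),np.uint8); o[:,:400]=cv2.resize(b[250:322,230:290],(400,480),interpolation=2)[:,:,::-1]; o[:,400:]=cv2.resize(t[180:252,180:240],(400,480),interpolation=2)[:,:,::-1]; cv2.imwrite("pics/v6.png",o)
E
```

```text
[0.47810209 0.09944196 0.11665149] [ 0.00970382 -0.16130843 -2.3461502 ]
```

View pics/v6.png

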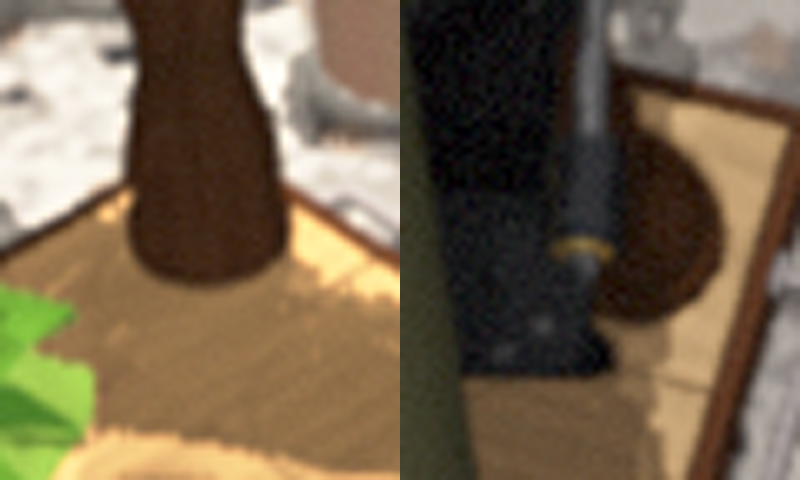

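The foot is about 6 mm too far toward −y and 1 mm short in x: the top view has its centre at about (214.5,214) and the well at (212,213.5). I'll correct that and lower.

Emit:
step_arm([
  {"dp": [3, 1, 0], "dr": [0, 0, 0], "fingers": 1},
  {"dp": [3, 0, 0], "dr": [0, 0, 0], "fingers": 1},
  {"dp": [0, 0, 0], "dr": [0, 0, 0], "fingers": 1},
  {"dp": [0, 0, 2], "dr": [0, 0, 0], "fingers": 1},
  {"dp": [0, 0, 2], "dr": [0, 0, 0], "fingers": 1},
])

```text
time_s: 10.55
tool_pos: [0.4811, 0.1068, 0.115]
tool_rot: [180.0, 0.0, 90.0]
force: [-0.9, -0.1, -2.2]
grip_width: 0.0479
grasp_force: 20.0
```

```bash
cat > mm.py <<'E'
from h import *
import cv2
b=env.read_camera("side"); t=env.read_camera("top"); o=env.get_obs(); print(o["tool_pos"],o["force"],o["grasp_force"])
def mk(a): a=a.astype(int); return (a.sum(2)<190)&(a[:,:,0]-a[:,:,2]>5)
m=mk(t); e=[np.nonzero(m[y,200:236])[0].max()+200 for y in range(208,222)]; print("top right",max(e))
print("top bottom",[np.nonzero(m[190:240,x])[0].max()+190 for x in range(211,220)])
m=mk(b); print("side",[(y,np.nonzero(m[y,235:285])[0].min()+235,np.nonzero(m[y,235:285])[0].max()+235) for y in range(272,298,3)])
E
python3 mm.py
```

```text
[0.4807659  0.10674477 0.11471537] [-0.34796981  0.4630936  -1.81347173] 19.999857827797598
top right 235
top bottom [np.int64(226), np.int64(226), np.int64(226), np.int64(226), np.int64(226), np.int64(226), np.int64(225), np.int64(225), np.int64(224)]Traceback (most recent call last):
  File "mm.py", line 7, in <module>
    m=mk(b); print("side",[(y,np.nonzero(m[y,235:285])[0].min()+235,np.nonzero(m[y,235:285])[0].max()+235) for y in range(272,298,3)])
                              ~~~~~~~~~~~~~~~~~~~~~~~~~~~~~~~^^
    return umr_minimum(a, axis, None, out, keepdims, initial, where)
ValueError: zero-size array to reduction operation minimum which has no identity
```

Emit:
step_arm([
  {"dp": [0, 0, 3], "dr": [0, 0, 0], "fingers": 1},
  {"dp": [0, 0, 3], "dr": [0, 0, 0], "fingers": 1},
  {"dp": [0, 0, 3], "dr": [0, 0, 0], "fingers": 1},
  {"dp": [0, 0, 1], "dr": [0, 0, 0], "fingers": 1},
  {"dp": [0, 0, 0], "dr": [0, 0, 0], "fingers": 1},
])

```text
time_s: 11.28
tool_pos: [0.481, 0.1069, 0.1049]
tool_rot: [-180.0, 0.0, 90.0]
force: [-0.2, -0.4, -1.6]
grip_width: 0.0476
grasp_force: 20.0
```

Emit:
step_arm([
  {"dp": [0, 0, 1], "dr": [0, 0, 0], "fingers": 1},
  {"dp": [0, 0, 1], "dr": [0, 0, 0], "fingers": 1},
  {"dp": [0, 0, 1], "dr": [0, 0, 0], "fingers": 1},
  {"dp": [0, 0, 0], "dr": [0, 0, 0], "fingers": 1},
  {"dp": [0, 0, 0], "dr": [0, 0, 0], "fingers": 1},
])

```text
time_s: 11.9
tool_pos: [0.481, 0.107, 0.102]
tool_rot: [180.0, 0.0, 90.0]
force: [-0.5, -0.6, -1.9]
grip_width: 0.0481
grasp_force: 20.0
```

Emit:
step_arm([
  {"dp": [0, 0, 1], "dr": [0, 0, 0], "fingers": 1},
  {"dp": [0, 0, 1], "dr": [0, 0, 0], "fingers": 1},
  {"dp": [0, 0, 1], "dr": [0, 0, 0], "fingers": 1},
  {"dp": [0, 0, 1], "dr": [0, 0, 0], "fingers": 1},
  {"dp": [0, 0, 0], "dr": [0, 0, 0], "fingers": 1},
])

```text
time_s: 12.52
tool_pos: [0.4815, 0.107, 0.0993]
tool_rot: [180.0, 0.0, 90.0]
force: [-2.9, 0.1, 6.2]
grip_width: 0.0481
grasp_force: 20.0
```

Firm 8 N floor contact at the right height (the insert's top would have been felt 13 mm higher). I'll release and rise.

Emit:
step_arm([
  {"dp": [0, 0, -1], "dr": [0, 0, 0], "fingers": 0},
  {"dp": [0, 0, 0], "dr": [0, 0, 0], "fingers": 0},
  {"dp": [0, 0, 0], "dr": [0, 0, 0], "fingers": 0},
  {"dp": [0, 0, 0], "dr": [0, 0, 0], "fingers": 0},
  {"dp": [0, 0, 0], "dr": [0, 0, 0], "fingers": 0},
])

```text
time_s: 13.15
tool_pos: [0.481, 0.1069, 0.0989]
tool_rot: [-180.0, 0.0, 90.0]
force: [-0.4, -0.7, -0.6]
grip_width: 0.0848
grasp_force: 0.0
```

Emit:
step_arm([
  {"dp": [0, 0, -5], "dr": [0, 0, 0], "fingers": 0},
  {"dp": [0, 0, -20], "dr": [0, 0, 0], "fingers": 0},
  {"dp": [0, 0, -25], "dr": [0, 0, 0], "fingers": 0},
  {"dp": [0, 0, -25], "dr": [0, 0, 0], "fingers": 0},
  {"dp": [0, 0, -25], "dr": [0, 0, 0], "fingers": 0},
])

```text
time_s: 13.78
tool_pos: [0.481, 0.107, 0.2002]
tool_rot: [180.0, 0.0, 90.0]
force: [-0.1, -0.8, -0.2]
grip_width: 0.087
grasp_force: 0.0
```

```bash
python3 go.py '[[0.491,-0.459,0.195,128.5,15],[0.491,-0.459,0.100,128.5,5]]'
```

```text
t 13.78 pos [481.  107.  237.2] rot [180.   0.  90.] F [-0.1 -0.8 -0.2] w 87.0 gf 0.0 j7 -15.0
([-38, 1, 3], [0.0, 0.0, -0.045]) 
([-38, -1, 3], [0.0, 0.0, -0.045]) 
([-38, -3, 3], [0.0, 0.0, -0.045]) 
([-37, -4, 3], [0.0, 0.0, -0.045]) 
([-37, -6, 3], [0.0, 0.0, -0.045]) --
([-37, -8, 3], [0.0, 0.0, -0.045]) 
([-37, -9, 3], [0.0, 0.0, -0.045]) 
([-36, -11, 3], [0.0, 0.0, -0.045]) 
([-35, -13, 3], [0.0, 0.0, -0.045]) 
([-35, -14, 3], [0.0, 0.0, -0.044]) --
([-34, -16, 2], [0.0, 0.0, -0.045]) 
([-34, -17, 3], [0.0, 0.0, -0.044]) 
([-33, -19, 2], [0.0, 0.0, -0.045]) 
([-31, -20, 3], [0.0, 0.0, -0.044]) 
([-31, -22, 2], [0.0, 0.0, -0.045]) --
([0, 0, 19], [0.0, 0.0, 0.0]) 
([0, 0, 19], [0.0, 0.0, 0.0]) 
([0, 0, 19], [0.0, 0.0, 0.0]) 
([0, 0, 19], [0.0, 0.0, 0.0]) 
([0, 0, 19], [0.0, 0.0, 0.0]) --
end [ 491.3 -458.9  100.3] [180.    0.  128.5]
```

Emit:
step_arm([
  {"dp": [-38, 1, 3], "dr": [0, 0, -0.045], "fingers": 0},
  {"dp": [-38, -1, 3], "dr": [0, 0, -0.045], "fingers": 0},
  {"dp": [-38, -3, 3], "dr": [0, 0, -0.045], "fingers": 0},
  {"dp": [-37, -4, 3], "dr": [0, 0, -0.045], "fingers": 0},
  {"dp": [-37, -6, 3], "dr": [0, 0, -0.045], "fingers": 0},
])

```text
time_s: 14.4
tool_pos: [0.485, -0.083, 0.1844]
tool_rot: [180.0, 0.0, 103.0]
force: [0.3, 0.3, 0.7]
grip_width: 0.0866
grasp_force: 0.0
```

Emit:
step_arm([
  {"dp": [-37, -8, 3], "dr": [0, 0, -0.045], "fingers": 0},
  {"dp": [-37, -9, 3], "dr": [0, 0, -0.045], "fingers": 0},
  {"dp": [-36, -11, 3], "dr": [0, 0, -0.045], "fingers": 0},
  {"dp": [-35, -13, 3], "dr": [0, 0, -0.045], "fingers": 0},
  {"dp": [-35, -14, 3], "dr": [0, 0, -0.044], "fingers": 0},
])

```text
time_s: 15.02
tool_pos: [0.4884, -0.2717, 0.1693]
tool_rot: [180.0, 0.0, 115.8]
force: [1.2, 0.2, 0.4]
grip_width: 0.0871
grasp_force: 0.0
```

Emit:
step_arm([
  {"dp": [-34, -16, 2], "dr": [0, 0, -0.045], "fingers": 0},
  {"dp": [-34, -17, 3], "dr": [0, 0, -0.044], "fingers": 0},
  {"dp": [-33, -19, 2], "dr": [0, 0, -0.045], "fingers": 0},
  {"dp": [-31, -20, 3], "dr": [0, 0, -0.044], "fingers": 0},
  {"dp": [-31, -22, 2], "dr": [0, 0, -0.045], "fingers": 0},
])

```text
time_s: 15.65
tool_pos: [0.4912, -0.4602, 0.1571]
tool_rot: [180.0, 0.0, 128.6]
force: [-0.0, 0.2, 0.6]
grip_width: 0.0868
grasp_force: 0.0
```

```bash
python3 go.py '[[0.491,-0.459,0.115,128.5,5],[0.491,-0.459,0.031,128.5,5]]'; python3 - <<'E'
from h import *
import cv2
b=env.read_camera("side"); t=env.read_camera("top"); cv2.imwrite("pics/s7.png",b[:,:,::-1]);cv2.imwrite("pics/t7.png",t[:,:,::-1])
# mill in caddy: knob bright + head in both views: project check
for n,im in(("top",t),("side",b)):
    for z,r in((.013,.029),(.153,.0245)):
        q=proj(n,(.4785,.1074,z)); print(n,z,q.round(1))
    a=im.astype(int); m=((a.sum(2)<190)&(a[:,:,0]-a[:,:,2]>5)); q=proj(n,(.4785,.1074,.153)).round().astype(int)
    for dy in(-6,0,6): xs=np.nonzero(m[q[1]+dy,q[0]-22:q[0]+22])[0]+q[0]-22; print(q[1]+dy,xs.min(),xs.max())
E
```

```text
t 15.65 pos [ 491.2 -460.2  194.1] rot [180.    0.  128.6] F [-0.   0.2  0.6] w 86.8 gf 0.0 j7 73.0
([0, 0, 16], [0.0, 0.0, 0.0]) 
([0, 0, 16], [0.0, 0.0, 0.0]) 
([0, 0, 16], [0.0, 0.0, 0.001]) 
([1, 0, 16], [0.0, 0.0, 0.0]) 
([0, 1, 15], [0.0, 0.0, 0.001]) --
([0, 0, 17], [0.0, 0.0, -0.0]) 
([0, 0, 17], [0.0, 0.0, -0.0]) 
([0, 0, 17], [0.0, 0.0, -0.0]) 
([0, 0, 17], [0.0, 0.0, -0.0]) 
([0, 0, 16], [0.0, 0.0, -0.0]) --
end [ 491.4 -458.8   31.1] [180.    0.  128.5]
top 0.013 [213.6 215.3]
top 0.153 [198.6 197.4]
191 189 216
197 187 212
203 188 218
side 0.013 [260.5 293.7]
side 0.153 [255.8 244.4]
238 247 261
244 244 264
250 245 264
```

Emit:
step_arm([
  {"dp": [1, 0, 20], "dr": [0, 0, 0], "fingers": 0},
  {"dp": [0, 0, 20], "dr": [0, 0, 0], "fingers": 0},
  {"dp": [0, 0, 20], "dr": [0, 0, 0], "fingers": 0},
  {"dp": [0, 0, 20], "dr": [0, 0, 0], "fingers": 0},
  {"dp": [0, 0, 20], "dr": [0, 0, 0], "fingers": 0},
])

```text
time_s: 16.38
tool_pos: [0.4904, -0.4579, 0.0555]
tool_rot: [-180.0, -0.0, 128.5]
force: [-0.7, -0.6, 0.0]
grip_width: 0.087
grasp_force: 0.0
```

Emit:
step_arm([
  {"dp": [0, 0, 16], "dr": [0, 0, 0], "fingers": 0},
  {"dp": [0, 0, 16], "dr": [0, 0, 0], "fingers": 0},
  {"dp": [0, 0, 16], "dr": [0, 0, 0], "fingers": 0},
  {"dp": [0, 0, 15], "dr": [0, 0, 0], "fingers": 0},
  {"dp": [0, 0, 0], "dr": [0, 0, 0], "fingers": 0},
])

```text
time_s: 17.0
tool_pos: [0.4896, -0.4575, -0.0077]
tool_rot: [-180.0, -0.2, 128.5]
force: [0.3, -0.5, -0.0]
grip_width: 0.087
grasp_force: 0.0
```

Emit:
step_arm([
  {"dp": [0, 0, 0], "dr": [0, 0, 0], "fingers": 1},
  {"dp": [0, 0, 0], "dr": [0, 0, 0], "fingers": 1},
  {"dp": [0, 0, 0], "dr": [0, 0, 0], "fingers": 1},
  {"dp": [0, 0, 0], "dr": [0, 0, 0], "fingers": 1},
  {"dp": [0, 0, 0], "dr": [0, 0, 0], "fingers": 1},
])

```text
time_s: 17.62
tool_pos: [0.4905, -0.4583, -0.0058]
tool_rot: [-180.0, 0.0, 128.5]
force: [0.7, -0.5, -0.3]
grip_width: 0.0448
grasp_force: 0.1
```

Emit:
step_arm([
  {"dp": [0, 0, 0], "dr": [0, 0, 0], "fingers": 1},
  {"dp": [0, 0, 0], "dr": [0, 0, 0], "fingers": 1},
  {"dp": [0, 0, 0], "dr": [0, 0, 0], "fingers": 1},
  {"dp": [0, 0, 0], "dr": [0, 0, 0], "fingers": 1},
  {"dp": [0, 0, 0], "dr": [0, 0, 0], "fingers": 1},
])

```text
time_s: 18.25
tool_pos: [0.4904, -0.4583, -0.0059]
tool_rot: [-180.0, 0.0, 128.5]
force: [-0.7, 0.9, 0.6]
grip_width: 0.041
grasp_force: 19.9
```

Emit:
step_arm([
  {"dp": [0, 0, -10], "dr": [0, 0, 0], "fingers": 1},
  {"dp": [0, 0, -35], "dr": [0, 0, 0], "fingers": 1},
  {"dp": [0, 0, -45], "dr": [0, 0, 0], "fingers": 1},
  {"dp": [0, 0, -50], "dr": [0, 0, 0], "fingers": 1},
  {"dp": [0, 0, -50], "dr": [0, 0, 0], "fingers": 1},
])

```text
time_s: 18.88
tool_pos: [0.4908, -0.4577, 0.1862]
tool_rot: [180.0, 0.0, 128.5]
force: [0.4, -0.3, -1.1]
grip_width: 0.0411
grasp_force: 19.8
```

```bash
python3 go.py '[[0.4129,0.2166,0.221,166,20]]'
```

```text
t 18.88 pos [ 490.8 -457.7  223.2] rot [180.    0.  128.5] F [ 0.4 -0.3 -1.1] w 41.1 gf 19.8 j7 73.0
([29, 18, 0], [0.0, 0.0, -0.033]) 
([28, 19, 0], [0.0, 0.0, -0.033]) 
([28, 20, 0], [0.0, 0.0, -0.033]) 
([27, 21, 0], [0.0, 0.0, -0.033]) 
([26, 22, 0], [0.0, 0.0, -0.033]) --
([25, 22, 0], [0.0, 0.0, -0.033]) 
([25, 23, 0], [0.0, 0.0, -0.033]) 
([24, 24, 0], [0.0, 0.0, -0.033]) 
([23, 25, 0], [0.0, 0.0, -0.032]) 
([22, 26, 0], [0.0, 0.0, -0.033]) --
([21, 26, 0], [0.0, 0.0, -0.032]) 
([21, 27, 0], [0.0, 0.0, -0.033]) 
([20, 28, 0], [0.0, 0.0, -0.032]) 
([19, 28, 0], [0.0, 0.0, -0.033]) 
([18, 29, 0], [0.0, 0.0, -0.032]) --
([17, 29, 0], [0.0, 0.0, -0.033]) 
([16, 30, 1], [0.0, 0.0, -0.032]) 
([15, 30, 0], [0.0, 0.0, -0.033]) 
([14, 31, 1], [0.0, 0.0, -0.032]) 
([13, 31, 0], [0.0, 0.001, -0.033]) --
end [412.4 216.4 221.1] [180.  -0. 166.]
```

Emit:
step_arm([
  {"dp": [29, 18, 0], "dr": [0, 0, -0.033], "fingers": 1},
  {"dp": [28, 19, 0], "dr": [0, 0, -0.033], "fingers": 1},
  {"dp": [28, 20, 0], "dr": [0, 0, -0.033], "fingers": 1},
  {"dp": [27, 21, 0], "dr": [0, 0, -0.033], "fingers": 1},
  {"dp": [26, 22, 0], "dr": [0, 0, -0.033], "fingers": 1},
])

```text
time_s: 19.5
tool_pos: [0.4717, -0.287, 0.1846]
tool_rot: [180.0, 0.0, 138.1]
force: [0.7, -0.1, -0.7]
grip_width: 0.0407
grasp_force: 19.9
```

Emit:
step_arm([
  {"dp": [25, 22, 0], "dr": [0, 0, -0.033], "fingers": 1},
  {"dp": [25, 23, 0], "dr": [0, 0, -0.033], "fingers": 1},
  {"dp": [24, 24, 0], "dr": [0, 0, -0.033], "fingers": 1},
  {"dp": [23, 25, 0], "dr": [0, 0, -0.032], "fingers": 1},
  {"dp": [22, 26, 0], "dr": [0, 0, -0.033], "fingers": 1},
])

```text
time_s: 20.12
tool_pos: [0.4524, -0.1187, 0.1844]
tool_rot: [-180.0, 0.0, 147.5]
force: [0.0, -0.2, -1.1]
grip_width: 0.0407
grasp_force: 19.9
```

Emit:
step_arm([
  {"dp": [21, 26, 0], "dr": [0, 0, -0.032], "fingers": 1},
  {"dp": [21, 27, 0], "dr": [0, 0, -0.033], "fingers": 1},
  {"dp": [20, 28, 0], "dr": [0, 0, -0.032], "fingers": 1},
  {"dp": [19, 28, 0], "dr": [0, 0, -0.033], "fingers": 1},
  {"dp": [18, 29, 0], "dr": [0, 0, -0.032], "fingers": 1},
])

```text
time_s: 20.75
tool_pos: [0.4322, 0.0506, 0.1841]
tool_rot: [-180.0, 0.0, 156.8]
force: [0.6, 0.4, -1.1]
grip_width: 0.0412
grasp_force: 19.9
```

Emit:
step_arm([
  {"dp": [17, 29, 0], "dr": [0, 0, -0.033], "fingers": 1},
  {"dp": [16, 30, 0], "dr": [0, 0, -0.032], "fingers": 1},
  {"dp": [15, 30, 0], "dr": [0, 0, -0.033], "fingers": 1},
  {"dp": [14, 31, 0], "dr": [0, 0, -0.032], "fingers": 1},
  {"dp": [13, 31, 0], "dr": [0, 0, -0.033], "fingers": 1},
])

```text
time_s: 21.38
tool_pos: [0.4118, 0.2181, 0.1841]
tool_rot: [-180.0, 0.0, 166.1]
force: [-1.0, 0.2, -1.0]
grip_width: 0.041
grasp_force: 19.9
```

```bash
python3 go.py '[[0.4129,0.2166,0.067,166,5]]'
```

```text
t 21.38 pos [411.8 218.1 221.1] rot [-180.     0.   166.1] F [-1.   0.2 -1. ] w 41.0 gf 19.9 j7 50.0
([0, 0, 31], [-0.0, 0.0, 0.0]) 
([0, 0, 31], [-0.0, 0.0, 0.0]) 
([0, 0, 31], [-0.0, 0.0, 0.001]) 
([-1, -1, 31], [-0.0, 0.0, 0.0]) 
([0, 0, 30], [-0.0, 0.001, 0.001]) --
end [412.7 216.8  67.1] [-180.   -0.  166.]
```

Emit:
step_arm([
  {"dp": [0, 0, 31], "dr": [0, 0, 0], "fingers": 1},
  {"dp": [-1, -1, 31], "dr": [0, 0, 0], "fingers": 1},
  {"dp": [0, 0, 31], "dr": [0, 0, 0], "fingers": 1},
  {"dp": [0, 0, 31], "dr": [0, 0, 0], "fingers": 1},
  {"dp": [0, 0, 30], "dr": [0, 0, 0], "fingers": 1},
])

```text
time_s: 22.0
tool_pos: [0.4129, 0.2157, 0.0292]
tool_rot: [180.0, -0.0, 166.0]
force: [0.9, 0.1, -0.4]
grip_width: 0.041
grasp_force: 19.9
```

```bash
python3 - <<'E'
from h import *
import cv2
b=env.read_camera("side"); t=env.read_camera("top"); o=env.get_obs(); print(o["tool_pos"],o["force"]); p=o["tool_pos"]
w=(.4129,.2166); out=np.zeros((480,800,3),np.uint8)
for i,(n,im) in enumerate((("side",b),("top",t))):
    c=(proj(n,(*w,.04)).round()-[25,30]).astype(int); f=8
    k=cv2.resize(im[c[1]:c[1]+60,c[0]:c[0]+50],None,fx=f,fy=f,interpolation=2)[:,:,::-1].copy()
    for (x,y),z,r,col in((w,.026,.030,(0,255,0)),((p[0],p[1]),.033,.022,(255,0,0)),):
        a=np.linspace(0,6.3,60); q=np.array([(proj(n,(x+r*np.cos(s),y+r*np.sin(s),z))-c+.5)*f for s in a]).astype(np.int32); cv2.polylines(k,[q],True,col,1,16)
    out[:,i*400:i*400+400]=k
cv2.imwrite("pics/v7.png",out)
E
```

```text
[0.41008792 0.21470673 0.02752486] [-1.49497292  0.26322115 -0.95294235]
```

View pics/v7.png

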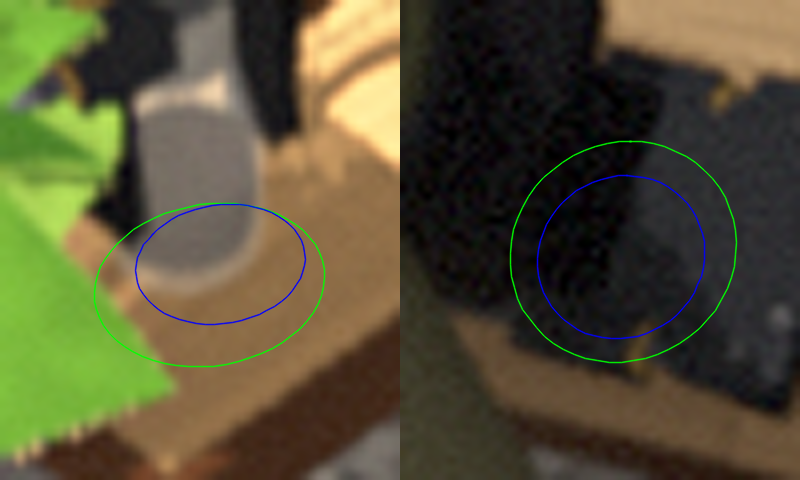

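The side view shows the salt's foot centre about 2–3 mm off toward +x, which is inside the clearance. I'll correct slightly and lower while watching the force.

Emit:
step_arm([
  {"dp": [2, -1, 3], "dr": [0, 0, 0], "fingers": 1},
  {"dp": [0, 0, 3], "dr": [0, 0, 0], "fingers": 1},
  {"dp": [0, 0, 3], "dr": [0, 0, 0], "fingers": 1},
  {"dp": [0, 0, 1], "dr": [0, 0, 0], "fingers": 1},
  {"dp": [0, 0, 0], "dr": [0, 0, 0], "fingers": 1},
])

```text
time_s: 22.72
tool_pos: [0.4113, 0.2142, 0.0201]
tool_rot: [-180.0, 0.0, 166.0]
force: [0.6, -0.2, -0.8]
grip_width: 0.0409
grasp_force: 19.9
```

Emit:
step_arm([
  {"dp": [0, 0, 2], "dr": [0, 0, 0], "fingers": 1},
  {"dp": [0, 0, 2], "dr": [0, 0, 0], "fingers": 1},
  {"dp": [0, 0, 1], "dr": [0, 0, 0], "fingers": 1},
  {"dp": [0, 0, 1], "dr": [0, 0, 0], "fingers": 1},
  {"dp": [0, 0, 0], "dr": [0, 0, 0], "fingers": 1},
])

```text
time_s: 23.35
tool_pos: [0.411, 0.2143, 0.0139]
tool_rot: [-180.0, -0.0, 166.0]
force: [-0.2, -0.2, -1.1]
grip_width: 0.0409
grasp_force: 19.9
```

Emit:
step_arm([
  {"dp": [0, 1, 2], "dr": [0, 0, 0], "fingers": 1},
  {"dp": [0, 1, 2], "dr": [0, 0, 0], "fingers": 1},
  {"dp": [0, 0, 1], "dr": [0, 0, 0], "fingers": 1},
  {"dp": [0, 0, 1], "dr": [0, 0, 0], "fingers": 1},
  {"dp": [0, 0, 0], "dr": [0, 0, 0], "fingers": 1},
])

```text
time_s: 23.98
tool_pos: [0.4116, 0.2162, 0.0079]
tool_rot: [-180.0, -0.0, 166.0]
force: [-0.3, 0.1, -0.7]
grip_width: 0.0411
grasp_force: 19.9
```

Emit:
step_arm([
  {"dp": [0, 0, 1], "dr": [0, 0, 0], "fingers": 1},
  {"dp": [0, 0, 0], "dr": [0, 0, 0], "fingers": 1},
  {"dp": [0, 0, 1], "dr": [0, 0, 0], "fingers": 1},
  {"dp": [0, 0, 0], "dr": [0, 0, 0], "fingers": 1},
  {"dp": [0, 0, 0], "dr": [0, 0, 0], "fingers": 1},
])

```text
time_s: 24.6
tool_pos: [0.4119, 0.2162, 0.0069]
tool_rot: [-179.9, 0.0, 166.0]
force: [-2.6, -2.5, 8.1]
grip_width: 0.041
grasp_force: 20.2
```

Emit:
step_arm([
  {"dp": [0, 0, -1], "dr": [0, 0, 0], "fingers": 0},
  {"dp": [0, 0, 0], "dr": [0, 0, 0], "fingers": 0},
  {"dp": [0, 0, 0], "dr": [0, 0, 0], "fingers": 0},
  {"dp": [0, 0, 0], "dr": [0, 0, 0], "fingers": 0},
  {"dp": [0, 0, 0], "dr": [0, 0, 0], "fingers": 0},
])

```text
time_s: 25.22
tool_pos: [0.4116, 0.2162, 0.0069]
tool_rot: [-180.0, -0.0, 166.0]
force: [0.4, 0.4, 0.8]
grip_width: 0.0819
grasp_force: 0.0
```

Emit:
step_arm([
  {"dp": [0, 0, -15], "dr": [0, 0, 0], "fingers": 0},
  {"dp": [0, 0, -40], "dr": [0, 0, 0], "fingers": 0},
  {"dp": [0, 0, -45], "dr": [0, 0, 0], "fingers": 0},
  {"dp": [0, 0, -45], "dr": [0, 0, 0], "fingers": 0},
  {"dp": [0, 0, -40], "dr": [0, 0, 0], "fingers": 0},
])

```text
time_s: 25.85
tool_pos: [0.4117, 0.2168, 0.1945]
tool_rot: [-180.0, 0.1, 166.0]
force: [0.2, 0.1, 0.3]
grip_width: 0.0868
grasp_force: 0.0
```

```bash
python3 go.py '[[0.45,0.05,0.225,173,5],[0.412,-0.126,0.20,180,5],[0.412,-0.126,0.044,180,10]]'
```

```text
t 25.85 pos [411.7 216.8 231.5] rot [-1.80e+02  1.00e-01  1.66e+02] F [0.2 0.1 0.3] w 86.8 gf 0.0 j7 52.0
([-15, -31, 1], [-0.0, 0.0, -0.024]) 
([-15, -31, 1], [-0.0, 0.001, -0.024]) 
([-14, -31, 2], [-0.0, 0.0, -0.025]) 
([-13, -31, 1], [-0.0, 0.001, -0.024]) 
([-13, -32, 2], [-0.0, 0.0, -0.025]) --
([3, -36, 5], [-0.0, 0.0, -0.024]) 
([4, -36, 5], [-0.0, 0.0, -0.024]) 
([5, -36, 5], [-0.0, 0.0, -0.025]) 
([6, -35, 5], [-0.0, 0.0, -0.024]) 
([7, -35, 5], [-0.0, 0.0, -0.025]) --
([0, 0, 16], [-0.0, 0.0, 0.0]) 
([0, 0, 16], [-0.0, 0.0, 0.0]) 
([0, 0, 15], [-0.0, 0.0, 0.0]) 
([0, 0, 16], [-0.0, 0.0, 0.0]) 
([0, 0, 15], [-0.0, 0.0, 0.0]) --
([0, 0, 16], [-0.0, 0.0, 0.0]) 
([0, 0, 15], [-0.0, 0.0, 0.0]) 
([0, 0, 16], [-0.0, 0.0, 0.0]) 
([0, 0, 15], [-0.0, 0.0, 0.0]) 
([0, 0, 16], [-0.0, 0.0, 0.0]) --
end [ 412.1 -125.7   43.7] [-180.    0. -180.]
```

Emit:
step_arm([
  {"dp": [-15, -31, 1], "dr": [0, 0, -0.024], "fingers": 0},
  {"dp": [-15, -31, 1], "dr": [0, 0, -0.024], "fingers": 0},
  {"dp": [-14, -31, 2], "dr": [0, 0, -0.025], "fingers": 0},
  {"dp": [-13, -31, 1], "dr": [0, 0, -0.024], "fingers": 0},
  {"dp": [-13, -32, 2], "dr": [0, 0, -0.025], "fingers": 0},
])

```text
time_s: 26.48
tool_pos: [0.4502, 0.049, 0.1861]
tool_rot: [-180.0, 0.1, 173.1]
force: [0.3, 0.8, 0.4]
grip_width: 0.0869
grasp_force: 0.0
```

Emit:
step_arm([
  {"dp": [3, -36, 5], "dr": [0, 0, -0.024], "fingers": 0},
  {"dp": [4, -36, 5], "dr": [0, 0, -0.024], "fingers": 0},
  {"dp": [5, -36, 5], "dr": [0, 0, -0.025], "fingers": 0},
  {"dp": [7, -35, 5], "dr": [0, 0, -0.024], "fingers": 0},
  {"dp": [8, -35, 5], "dr": [0, 0, -0.025], "fingers": 0},
])

```text
time_s: 27.1
tool_pos: [0.4097, -0.1269, 0.161]
tool_rot: [-180.0, 0.1, -179.9]
force: [-0.4, 0.4, -0.6]
grip_width: 0.0869
grasp_force: 0.0
```

```bash
python3 go.py '[[0.410,-0.126,0.115,180,5],[0.410,-0.126,0.044,180,5]]'; python3 - <<'E'
from h import *
import cv2
t=env.read_camera("top"); b=env.read_camera("side"); cv2.imwrite("pics/t8.png",t[:,:,::-1]);cv2.imwrite("pics/s8.png",b[:,:,::-1])
# salt cap (bright grey) check in top: predicted
print(proj("top",(.4129,.2166,.095)),proj("side",(.4129,.2166,.095)))
o=np.zeros((560,800,3),np.uint8); o[:360,:400]=cv2.resize(t[165:290,120:260],(400,360))[:,:,::-1]; o[:360,400:]=cv2.resize(b[235:360,190:330],(400,360))[:,:,::-1]
o[360:,:400]=cv2.resize(b[190:280,280:460],(400,200))[:,:,::-1]; o[360:,400:]=cv2.resize(t[190:280,300:480],(400,200))[:,:,::-1]
cv2.imwrite("pics/v8.png",o)
E
```

```text
t 27.1 pos [ 409.7 -126.9  198. ] rot [-1.800e+02  1.000e-01 -1.799e+02] F [-0.4  0.4 -0.6] w 86.9 gf 0.0 j7 109.0
([0, 0, 17], [-0.0, 0.0, 0.0]) 
([0, 0, 17], [-0.0, 0.0, 0.0]) 
([0, 0, 16], [-0.0, 0.001, 0.0]) 
([0, 0, 17], [-0.0, 0.0, 0.001]) 
([0, 1, 16], [-0.001, 0.001, 0.0]) --
([0, 0, 14], [0.0, -0.0, 0.0]) 
([0, 0, 14], [0.0, -0.0, 0.0]) 
([0, 0, 14], [0.0, -0.0, 0.0]) 
([0, 0, 15], [0.0, -0.0, 0.0]) 
([0, 0, 14], [0.0, -0.0, 0.0]) --
end [ 409.8 -126.    44. ] [ 180.   -0. -180.]
[148.39573232 236.51792665] [252.00359414 304.29933439]
```

View pics/v8.png

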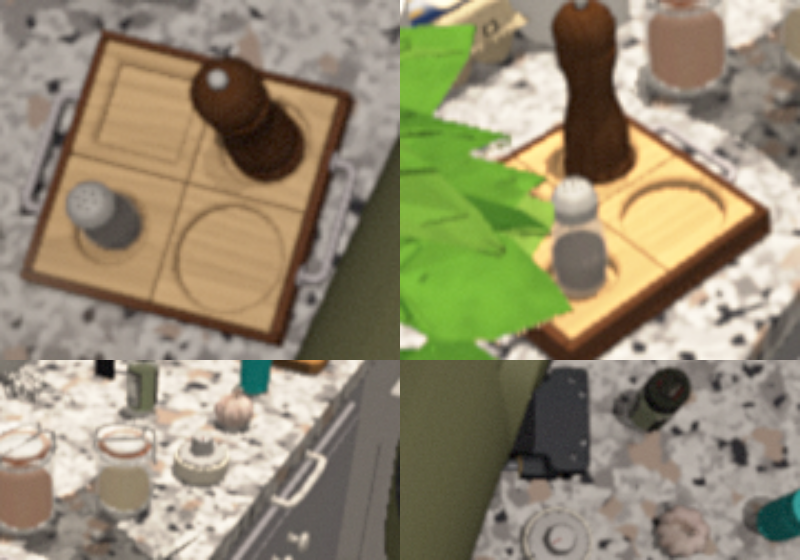

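The last picture shows the mill and the salt upright in their wells. Next the jar: descend and grip.

Emit:
step_arm([
  {"dp": [0, 0, 20], "dr": [0, 0, 0], "fingers": 0},
  {"dp": [0, 1, 20], "dr": [0, 0, 0], "fingers": 0},
  {"dp": [0, 0, 20], "dr": [0, 0, 0], "fingers": 0},
  {"dp": [0, 0, 20], "dr": [0, 0, 0], "fingers": 0},
  {"dp": [0, 0, 10], "dr": [0, 0, 0], "fingers": 0},
])

```text
time_s: 27.82
tool_pos: [0.4097, -0.1242, 0.0699]
tool_rot: [180.0, -0.0, -180.0]
force: [0.4, -0.1, 0.8]
grip_width: 0.087
grasp_force: 0.0
```

Emit:
step_arm([
  {"dp": [0, 0, 12], "dr": [0, 0, 0], "fingers": 0},
  {"dp": [0, 0, 12], "dr": [0, 0, 0], "fingers": 0},
  {"dp": [0, 0, 12], "dr": [0, 0, 0], "fingers": 0},
  {"dp": [0, 0, 12], "dr": [0, 0, 0], "fingers": 0},
  {"dp": [0, 0, 12], "dr": [0, 0, 0], "fingers": 0},
])

```text
time_s: 28.45
tool_pos: [0.4096, -0.1252, 0.0092]
tool_rot: [180.0, -0.0, 179.9]
force: [-0.4, -0.6, -0.2]
grip_width: 0.087
grasp_force: 0.0
```

Emit:
step_arm([
  {"dp": [0, 0, 0], "dr": [0, 0, 0], "fingers": 1},
  {"dp": [0, 0, 0], "dr": [0, 0, 0], "fingers": 1},
  {"dp": [0, 0, 0], "dr": [0, 0, 0], "fingers": 1},
  {"dp": [0, 0, 0], "dr": [0, 0, 0], "fingers": 1},
  {"dp": [0, 0, 0], "dr": [0, 0, 0], "fingers": 1},
], squeeze=25)

```text
time_s: 29.08
tool_pos: [0.4103, -0.1262, 0.0107]
tool_rot: [-179.9, 0.1, 179.9]
force: [-1.2, -4.2, 4.4]
grip_width: 0.0672
grasp_force: 25.0
```

Emit:
step_arm([
  {"dp": [0, 0, 0], "dr": [0, 0, 0], "fingers": 1},
  {"dp": [0, 0, 0], "dr": [0, 0, 0], "fingers": 1},
  {"dp": [0, 0, 0], "dr": [0, 0, 0], "fingers": 1},
  {"dp": [0, 0, 0], "dr": [0, 0, 0], "fingers": 1},
  {"dp": [0, 0, 0], "dr": [0, 0, 0], "fingers": 1},
])

```text
time_s: 29.7
tool_pos: [0.4104, -0.1262, 0.0107]
tool_rot: [-179.9, 0.1, 179.9]
force: [-0.0, -5.1, 3.7]
grip_width: 0.0675
grasp_force: 25.0
```

Emit:
step_arm([
  {"dp": [0, 0, -5], "dr": [0, 0, 0], "fingers": 1},
  {"dp": [0, 0, -20], "dr": [0, 0, 0], "fingers": 1},
  {"dp": [0, 0, -35], "dr": [0, 0, 0], "fingers": 1},
  {"dp": [0, 0, -40], "dr": [0, 0, 0], "fingers": 1},
  {"dp": [0, 0, -40], "dr": [0, 0, 0], "fingers": 1},
])

```text
time_s: 30.32
tool_pos: [0.4084, -0.1231, 0.1501]
tool_rot: [179.8, -0.1, -180.0]
force: [-0.5, -0.7, -4.0]
grip_width: 0.0677
grasp_force: 24.8
```

```bash
python3 go.py '[[0.43,0.02,0.187,172,5],[0.3911,0.1292,0.187,166,5],[0.3911,0.1292,0.08,166,5]]'
```

```text
t 30.32 pos [ 408.4 -123.1  187.1] rot [ 1.798e+02 -1.000e-01 -1.800e+02] F [-0.5 -0.7 -4. ] w 67.7 gf 24.8 j7 109.0
([-4, 29, 0], [0.001, -0.001, 0.028]) 
([-4, 29, 0], [0.0, -0.0, 0.028]) 
([-3, 29, 0], [0.001, -0.001, 0.028]) 
([-2, 28, 0], [0.0, -0.0, 0.028]) 
([-1, 29, 0], [0.001, -0.001, 0.028]) --
([11, 21, 0], [-0.0, 0.0, 0.021]) 
([11, 20, 0], [-0.0, 0.0, 0.021]) 
([12, 20, 0], [-0.0, 0.0, 0.021]) 
([12, 20, 0], [-0.0, 0.0, 0.021]) 
([12, 19, 0], [-0.0, 0.0, 0.021]) --
([0, 0, 21], [-0.0, 0.0, -0.0]) 
([0, 0, 22], [-0.0, 0.0, -0.0]) 
([0, 0, 21], [-0.0, 0.0, -0.0]) 
([0, 0, 22], [-0.0, 0.0, -0.0]) 
([0, 0, 21], [-0.0, 0.0, -0.0]) --
end [391.3 128.8  80.2] [-180.    0.  166.]
```

Emit:
step_arm([
  {"dp": [-4, 29, 0], "dr": [0, 0, 0.028], "fingers": 1},
  {"dp": [-4, 29, 0], "dr": [0, 0, 0.028], "fingers": 1},
  {"dp": [-3, 29, 0], "dr": [0, 0, 0.028], "fingers": 1},
  {"dp": [-2, 28, 0], "dr": [0, 0, 0.028], "fingers": 1},
  {"dp": [-1, 29, 0], "dr": [0, 0, 0.028], "fingers": 1},
])

```text
time_s: 30.95
tool_pos: [0.4301, 0.0203, 0.1488]
tool_rot: [179.9, -0.2, 171.9]
force: [0.1, 0.2, -4.4]
grip_width: 0.0676
grasp_force: 24.8
```

Emit:
step_arm([
  {"dp": [11, 21, 0], "dr": [0, 0, 0.021], "fingers": 1},
  {"dp": [11, 20, 0], "dr": [0, 0, 0.021], "fingers": 1},
  {"dp": [12, 20, 0], "dr": [0, 0, 0.021], "fingers": 1},
  {"dp": [12, 20, 0], "dr": [0, 0, 0.021], "fingers": 1},
  {"dp": [12, 19, 0], "dr": [0, 0, 0.021], "fingers": 1},
])

```text
time_s: 31.58
tool_pos: [0.3905, 0.1287, 0.1488]
tool_rot: [-180.0, -0.2, 166.0]
force: [0.1, -1.3, -4.7]
grip_width: 0.0677
grasp_force: 24.8
```

```bash
python3 go.py '[[0.3911,0.1292,0.08,166,5]]'
```

```text
t 31.57 pos [390.5 128.7 185.8] rot [-180.    -0.2  166. ] F [ 0.1 -1.3 -4.7] w 67.7 gf 24.8 j7 68.0
([0, 0, 21], [-0.0, -0.001, -0.0]) 
([0, 0, 21], [-0.0, -0.001, -0.0]) 
([0, 0, 21], [-0.0, -0.001, -0.0]) 
([0, 0, 21], [-0.0, -0.0, -0.0]) 
([-1, 1, 22], [-0.0, -0.001, -0.001]) --
end [391.6 129.4  79.8] [-180.    0.  166.]
```

Emit:
step_arm([
  {"dp": [0, 0, 21], "dr": [0, 0, 0], "fingers": 1},
  {"dp": [0, 0, 21], "dr": [0, 0, 0], "fingers": 1},
  {"dp": [0, 0, 21], "dr": [0, 0, 0], "fingers": 1},
  {"dp": [0, 0, 20], "dr": [0, 0, 0], "fingers": 1},
  {"dp": [0, 1, 18], "dr": [0, 0, 0], "fingers": 1},
])

```text
time_s: 32.2
tool_pos: [0.3908, 0.1285, 0.0474]
tool_rot: [-180.0, -0.2, 166.0]
force: [-0.5, -0.5, -4.1]
grip_width: 0.0673
grasp_force: 24.8
```

```bash
python3 - <<'E'
from h import *
import cv2
b=env.read_camera("side"); cv2.imwrite("pics/s9.png",b[:,:,::-1]); o=env.get_obs(); print(o["tool_pos"],o["force"],o["tool_rot"])
fz=.035
for r in(.034,): 
    q=np.array([proj("side",(.3911+r*np.cos(a),.1292+r*np.sin(a),fz)) for a in np.linspace(0,6.28,90)]); print("exp foot cols",q[:,0].min().round(1),q[:,0].max().round(1),"bottom",q[:,1].max().round(1))
# pale contents: greyish-olive mask via low saturation change vs pre-image
a=cv2.imread("pics/s8.png").astype(int); d=np.abs(b[:,:,::-1].astype(int)-a).sum(2)>60
for y in range(270,326,4): 
    xs=np.nonzero(d[y,255:330])[0]+255; print(y,xs.min() if len(xs) else 0,xs.max() if len(xs) else 0, b[y,270:306:6].tolist() if y in(294,) else "")
E
```

```text
[0.38918386 0.12838312 0.04564496] [-2.19501982 -1.26366003 -5.89340897] [-179.96607581   -0.38106371  165.96640099]
exp foot cols 270.7 301.8 bottom 315.6
270 255 329 
274 265 329 
278 255 329 
282 256 329 
286 259 329 
290 267 329 
294 266 329 [[13, 11, 13], [148, 130, 105], [155, 138, 111], [149, 135, 106], [155, 138, 111], [217, 202, 187]]
298 255 329 
302 255 309 
306 255 308 
310 259 303 
314 257 324 
318 261 303 
322 262 297
```

```bash
python3 - <<'E'
from h import *
import cv2
b=cv2.imread("pics/s9.png")[:,:,::-1]
m=(np.abs(b.astype(int)-[152,135,108]).sum(2)<36).astype(np.uint8)
n,l,s,c=cv2.connectedComponentsWithStats(m); i=l[298,286] or 1+s[1:,4].argmax(); print(s[i],c[i])
for y in range(284,316,3): xs=np.nonzero(l[y]==i)[0]; print(y,(xs.min(),xs.max()) if len(xs) else "")
# reference at pick spot in initial side image
a=cv2.imread("pics/side0.png")[:,:,::-1]; print(a[250,330:345:5].tolist())
m=(np.abs(a.astype(int)-a[248:252,333:340].reshape(-1,3).mean(0)).sum(2)<36).astype(np.uint8); n,l,s,c=cv2.connectedComponentsWithStats(m); i=l[250,336]; print("ref",s[i],c[i],"axis cols",proj("side",(.41,-.1262,.03)),proj("side",(.3911,.1292,.065)))
E
```

```text
[271 285  31  27 509] [286.60903733 298.9194499 ]
284 
287 (np.int64(294), np.int64(298))
290 (np.int64(276), np.int64(298))
293 (np.int64(276), np.int64(297))
296 (np.int64(276), np.int64(298))
299 (np.int64(271), np.int64(300))
302 (np.int64(271), np.int64(300))
305 (np.int64(271), np.int64(299))
308 (np.int64(274), np.int64(296))
311 (np.int64(278), np.int64(290))
314 
[[137, 121, 97], [140, 126, 100], [137, 121, 96]]
ref [320 238  28  24 431] [334.88167053 248.58468677] axis cols [335.09452352 246.08812996] [285.70595321 294.51818035]
```

The jar's contents are centred on column 285.6, where the well's axis projects to 285.7. I'll lower.

Emit:
step_arm([
  {"dp": [0, 0, 3], "dr": [0, 0, 0], "fingers": 1},
  {"dp": [0, 0, 3], "dr": [0, 0, 0], "fingers": 1},
  {"dp": [0, 0, 3], "dr": [0, 0, 0], "fingers": 1},
  {"dp": [0, 0, 2], "dr": [0, 0, 0], "fingers": 1},
  {"dp": [0, 0, 0], "dr": [0, 0, 0], "fingers": 1},
])

```text
time_s: 32.88
tool_pos: [0.393, 0.1277, 0.038]
tool_rot: [-180.0, -0.0, 165.9]
force: [0.5, -0.7, -4.9]
grip_width: 0.0675
grasp_force: 24.8
```

Emit:
step_arm([
  {"dp": [0, 0, 2], "dr": [0, 0, 0], "fingers": 1},
  {"dp": [0, 0, 2], "dr": [0, 0, 0], "fingers": 1},
  {"dp": [0, 0, 2], "dr": [0, 0, 0], "fingers": 1},
  {"dp": [0, 0, 1], "dr": [0, 0, 0], "fingers": 1},
  {"dp": [0, 0, 0], "dr": [0, 0, 0], "fingers": 1},
])

```text
time_s: 33.5
tool_pos: [0.393, 0.1278, 0.0309]
tool_rot: [-180.0, -0.0, 165.9]
force: [-0.5, -0.2, -4.2]
grip_width: 0.0675
grasp_force: 24.8
```

Emit:
step_arm([
  {"dp": [0, 0, 1], "dr": [0, 0, 0], "fingers": 1},
  {"dp": [0, 0, 1], "dr": [0, 0, 0], "fingers": 1},
  {"dp": [0, 0, 1], "dr": [0, 0, 0], "fingers": 1},
  {"dp": [0, 0, 1], "dr": [0, 0, 0], "fingers": 1},
  {"dp": [0, 0, 0], "dr": [0, 0, 0], "fingers": 1},
])

```text
time_s: 34.12
tool_pos: [0.3929, 0.1277, 0.0269]
tool_rot: [-180.0, -0.0, 165.9]
force: [0.3, -0.3, -3.8]
grip_width: 0.0675
grasp_force: 24.8
```

Emit:
step_arm([
  {"dp": [0, 0, 1], "dr": [0, 0, 0], "fingers": 1},
  {"dp": [0, 0, 1], "dr": [0, 0, 0], "fingers": 1},
  {"dp": [0, 0, 1], "dr": [0, 0, 0], "fingers": 1},
  {"dp": [0, 0, 1], "dr": [0, 0, 0], "fingers": 1},
  {"dp": [0, 0, 0], "dr": [0, 0, 0], "fingers": 1},
])

```text
time_s: 34.75
tool_pos: [0.3936, 0.1276, 0.0237]
tool_rot: [-180.0, 0.0, 165.9]
force: [-1.7, -1.7, 5.2]
grip_width: 0.0674
grasp_force: 24.9
```

Emit:
step_arm([
  {"dp": [0, 0, -1], "dr": [0, 0, 0], "fingers": 0.07},
  {"dp": [0, 0, 0], "dr": [0, 0, 0], "fingers": 0.07},
  {"dp": [0, 0, 0], "dr": [0, 0, 0], "fingers": 0.07},
  {"dp": [0, 0, 0], "dr": [0, 0, 0], "fingers": 0.07},
  {"dp": [0, 0, -3], "dr": [0, 0, 0], "fingers": 0.07},
])

```text
time_s: 35.38
tool_pos: [0.3929, 0.1278, 0.027]
tool_rot: [180.0, -0.0, 165.9]
force: [-0.0, 0.4, -0.0]
grip_width: 0.0811
grasp_force: 0.0
```

Emit:
step_arm([
  {"dp": [0, 0, -8], "dr": [0, 0, 0], "fingers": 0.07},
  {"dp": [0, 0, -12], "dr": [0, 0, 0], "fingers": 0.07},
  {"dp": [0, 0, -20], "dr": [0, 0, 0], "fingers": 0.07},
  {"dp": [0, 0, -30], "dr": [0, 0, 0], "fingers": 0.07},
  {"dp": [0, 0, -35], "dr": [0, 0, 0], "fingers": 0.07},
])

```text
time_s: 36.0
tool_pos: [0.3928, 0.1279, 0.1333]
tool_rot: [-180.0, 0.0, 165.9]
force: [0.5, -0.4, 0.0]
grip_width: 0.0809
grasp_force: 0.0
```

Emit:
step_arm([
  {"dp": [0, 0, -35], "dr": [0, 0, 0], "fingers": 0},
  {"dp": [0, 0, -35], "dr": [0, 0, 0], "fingers": 0},
  {"dp": [0, 0, 0], "dr": [0, 0, 0], "fingers": 0},
  {"dp": [0, 0, 0], "dr": [0, 0, 0], "fingers": 0},
  {"dp": [0, 0, 0], "dr": [0, 0, 0], "fingers": 0},
])

```text
time_s: 36.62
tool_pos: [0.3923, 0.1277, 0.2011]
tool_rot: [-180.0, -0.1, 165.9]
force: [0.3, -0.7, 0.5]
grip_width: 0.0866
grasp_force: 0.0
```

```bash
python3 go.py '[[0.44,0.0,0.20,136,10],[0.42,-0.18,0.20,101,8],[0.3685,-0.354,0.18,66,12]]'; python3 - <<'E'
from h import *
import cv2
# garlic: pinkish blob vs. surroundings in fresh pictures
t=env.read_camera("top"); b=env.read_camera("side"); cv2.imwrite("pics/t10.png",t[:,:,::-1]); cv2.imwrite("pics/s10.png",b[:,:,::-1])
for n,im in(("top",t),("side",b)):
    q=proj(n,(.3685,-.354,.025)).round().astype(int); p=cv2.GaussianBlur(im,(3,3),0)[q[1]-18:q[1]+19,q[0]-18:q[0]+19].astype(int); print(n,q,p[18,18],p[18,::4].tolist())
E
```

```text
t 36.62 pos [392.3 127.7 238.1] rot [-1.800e+02 -1.000e-01  1.659e+02] F [ 0.3 -0.7  0.5] w 86.6 gf 0.0 j7 68.0
([-8, -11, 4], [-0.0, -0.0, 0.052]) 
([-8, -11, 4], [-0.0, -0.0, 0.052]) 
([-9, -10, 4], [-0.0, -0.0, 0.052]) 
([-9, -10, 4], [-0.0, -0.0, 0.052]) 
([-10, -9, 4], [-0.0, -0.0, 0.052]) --
([-10, -9, 4], [-0.0, -0.0, 0.052]) 
([-11, -8, 4], [-0.0, -0.0, 0.053]) 
([-11, -8, 3], [-0.0, -0.0, 0.052]) 
([-12, -7, 4], [-0.001, -0.001, 0.053]) 
([-12, -7, 3], [-0.0, -0.0, 0.052]) --
([-14, -18, 0], [-0.0, -0.0, 0.076]) 
([-15, -17, 0], [-0.0, -0.0, 0.076]) 
([-16, -16, 0], [-0.0, -0.0, 0.077]) 
([-18, -14, 0], [-0.0, -0.0, 0.076]) 
([-19, -13, 0], [-0.0, -0.0, 0.077]) --
([-19, -11, 0], [-0.0, -0.0, 0.076]) 
([-20, -10, 0], [-0.0, -0.0, 0.077]) 
([-22, -8, 0], [-0.0, 0.0, 0.076]) 
([-13, -7, 2], [-0.0, 0.0, 0.051]) 
([-14, -6, 2], [-0.0, 0.0, 0.051]) --
([-14, -6, 2], [-0.0, 0.0, 0.051]) 
([-14, -5, 2], [-0.0, 0.0, 0.051]) 
([-15, -4, 2], [-0.0, 0.0, 0.051]) 
([-15, -3, 1], [-0.0, 0.0, 0.051]) 
([-15, -3, 2], [-0.0, 0.0, 0.051]) --
([-15, -2, 1], [-0.0, 0.0, 0.051]) 
([-15, -1, 2], [-0.0, 0.0, 0.051]) 
([-15, 0, 1], [-0.0, 0.0, 0.051]) 
([-15, 0, 2], [-0.0, 0.0, 0.051]) 
([-15, 1, 1], [-0.0, 0.0, 0.05]) --
end [ 368.4 -354.   180.1] [-180.    0.   66.]
top [426 267] [146 129 119] [[156, 148, 141], [134, 128, 123], [99, 87, 80], [141, 123, 114], [149, 132, 121], [128, 112, 102], [130, 112, 101], [171, 151, 141], [164, 155, 148], [167, 160, 153]]
side [386 212] [212 180 159] [[242, 233, 220], [229, 220, 206], [192, 176, 162], [175, 150, 133], [219, 188, 169], [209, 179, 158], [211, 182, 164], [240, 232, 223], [187, 175, 163], [210, 197, 185]]
```

Emit:
step_arm([
  {"dp": [-8, -11, 4], "dr": [0, 0, 0.052], "fingers": 0},
  {"dp": [-8, -11, 4], "dr": [0, 0, 0.052], "fingers": 0},
  {"dp": [-9, -10, 4], "dr": [0, 0, 0.052], "fingers": 0},
  {"dp": [-9, -10, 4], "dr": [0, 0, 0.052], "fingers": 0},
  {"dp": [-10, -9, 4], "dr": [0, 0, 0.052], "fingers": 0},
])

```text
time_s: 37.35
tool_pos: [0.4173, 0.0635, 0.1817]
tool_rot: [-180.0, -0.0, 150.8]
force: [0.3, 0.0, 0.3]
grip_width: 0.0873
grasp_force: 0.0
```

Emit:
step_arm([
  {"dp": [-10, -9, 4], "dr": [0, 0, 0.052], "fingers": 0},
  {"dp": [-11, -8, 4], "dr": [0, 0, 0.053], "fingers": 0},
  {"dp": [-11, -8, 3], "dr": [0, 0, 0.052], "fingers": 0},
  {"dp": [-12, -7, 4], "dr": [0, 0, 0.053], "fingers": 0},
  {"dp": [-12, -7, 3], "dr": [0, 0, 0.052], "fingers": 0},
])

```text
time_s: 37.98
tool_pos: [0.4408, -0.0005, 0.1638]
tool_rot: [-180.0, -0.0, 135.8]
force: [0.4, -0.2, -0.0]
grip_width: 0.087
grasp_force: 0.0
```

Emit:
step_arm([
  {"dp": [-14, -18, 0], "dr": [0, 0, 0.076], "fingers": 0},
  {"dp": [-15, -17, 0], "dr": [0, 0, 0.076], "fingers": 0},
  {"dp": [-16, -16, 0], "dr": [0, 0, 0.077], "fingers": 0},
  {"dp": [-18, -14, 0], "dr": [0, 0, 0.076], "fingers": 0},
  {"dp": [-19, -13, 0], "dr": [0, 0, 0.077], "fingers": 0},
])

```text
time_s: 38.6
tool_pos: [0.4278, -0.1146, 0.1641]
tool_rot: [180.0, 0.0, 113.8]
force: [0.1, 0.6, -0.6]
grip_width: 0.087
grasp_force: 0.0
```

Emit:
step_arm([
  {"dp": [-19, -11, 0], "dr": [0, 0, 0.076], "fingers": 0},
  {"dp": [-20, -10, 0], "dr": [0, 0, 0.077], "fingers": 0},
  {"dp": [-22, -8, 0], "dr": [0, 0, 0.076], "fingers": 0},
  {"dp": [-13, -7, 2], "dr": [0, 0, 0.051], "fingers": 0},
  {"dp": [-14, -6, 2], "dr": [0, 0, 0.051], "fingers": 0},
])

```text
time_s: 39.22
tool_pos: [0.4124, -0.2097, 0.1598]
tool_rot: [-180.0, -0.0, 95.0]
force: [1.3, 0.0, -0.5]
grip_width: 0.0873
grasp_force: 0.0
```

Emit:
step_arm([
  {"dp": [-14, -6, 2], "dr": [0, 0, 0.051], "fingers": 0},
  {"dp": [-14, -5, 2], "dr": [0, 0, 0.051], "fingers": 0},
  {"dp": [-15, -4, 2], "dr": [0, 0, 0.051], "fingers": 0},
  {"dp": [-15, -3, 1], "dr": [0, 0, 0.051], "fingers": 0},
  {"dp": [-15, -3, 2], "dr": [0, 0, 0.051], "fingers": 0},
])

```text
time_s: 39.85
tool_pos: [0.3907, -0.283, 0.151]
tool_rot: [180.0, 0.0, 80.4]
force: [-0.5, 0.4, 0.9]
grip_width: 0.087
grasp_force: 0.0
```

Emit:
step_arm([
  {"dp": [-15, -2, 1], "dr": [0, 0, 0.051], "fingers": 0},
  {"dp": [-15, -1, 2], "dr": [0, 0, 0.051], "fingers": 0},
  {"dp": [-15, 0, 1], "dr": [0, 0, 0.051], "fingers": 0},
  {"dp": [-15, 0, 2], "dr": [0, 0, 0.051], "fingers": 0},
  {"dp": [-15, 1, 1], "dr": [0, 0, 0.05], "fingers": 0},
])

```text
time_s: 40.48
tool_pos: [0.3688, -0.3549, 0.1439]
tool_rot: [-180.0, -0.0, 65.8]
force: [-0.5, 0.0, 0.6]
grip_width: 0.0874
grasp_force: 0.0
```

```bash
python3 go.py '[[0.3685,-0.3535,0.09,66,5],[0.3685,-0.3535,0.013,66,5]]'; python3 - <<'E'
from h import *
import cv2
b=env.read_camera("side"); t=env.read_camera("top"); cv2.imwrite("pics/s11.png",b[:,:,::-1]); cv2.imwrite("pics/t11.png",t[:,:,::-1])
# jar contents in caddy, mill, salt
m=(np.abs(b.astype(int)-[152,135,108]).sum(2)<40).astype(np.uint8); n,l,s,c=cv2.connectedComponentsWithStats(m[270:330,255:315]); i=1+s[1:,4].argmax(); print("jar",s[i],c[i]+[255,270],"exp axis",proj("side",(.3911,.1292,.043)))
E
```

```text
t 40.48 pos [ 368.8 -354.9  180.9] rot [-180.    -0.    65.8] F [-0.5  0.   0.6] w 87.4 gf 0.0 j7 15.0
([0, 0, 18], [-0.0, -0.0, -0.001]) 
([0, 0, 18], [-0.0, -0.0, -0.001]) 
([0, 0, 18], [-0.0, -0.0, -0.0]) 
([1, 0, 18], [-0.0, -0.0, -0.001]) 
([0, -1, 19], [-0.0, -0.0, -0.0]) --
([0, 0, 15], [-0.0, -0.0, -0.0]) 
([0, 0, 15], [-0.0, -0.0, -0.0]) 
([0, 0, 16], [-0.0, -0.0, -0.0]) 
([0, 0, 15], [-0.0, -0.0, -0.0]) 
([0, 0, 16], [-0.0, -0.0, -0.0]) --
end [ 368.2 -353.5   12.9] [-180.   -0.   66.]
jar [ 15  20  35  30 615] [285.63739837 305.4601626 ] exp axis [286.13886445 302.166554  ]
```

Emit:
step_arm([
  {"dp": [1, 0, 22], "dr": [0, 0, 0], "fingers": 0},
  {"dp": [0, 0, 22], "dr": [0, 0, 0], "fingers": 0},
  {"dp": [0, 0, 22], "dr": [0, 0, 0], "fingers": 0},
  {"dp": [0, 0, 22], "dr": [0, 0, 0], "fingers": 0},
  {"dp": [0, 0, 20], "dr": [0, 0, 0], "fingers": 0},
])

```text
time_s: 41.2
tool_pos: [0.3698, -0.3525, 0.0354]
tool_rot: [-180.0, -0.0, 66.0]
force: [0.6, 0.6, -0.7]
grip_width: 0.0871
grasp_force: 0.0
```

Emit:
step_arm([
  {"dp": [0, 0, 15], "dr": [0, 0, 0], "fingers": 0},
  {"dp": [0, 0, 15], "dr": [0, 0, 0], "fingers": 0},
  {"dp": [0, 0, 15], "dr": [0, 0, 0], "fingers": 0},
  {"dp": [0, 0, 14], "dr": [0, 0, 0], "fingers": 0},
  {"dp": [0, 0, 0], "dr": [0, 0, 0], "fingers": 0.3},
])

```text
time_s: 41.82
tool_pos: [0.3688, -0.3523, -0.0242]
tool_rot: [-179.9, -0.1, 66.0]
force: [0.2, 0.3, 0.6]
grip_width: 0.0828
grasp_force: 0.0
```

Emit:
step_arm([
  {"dp": [0, 0, 0], "dr": [0, 0, 0], "fingers": 1},
  {"dp": [0, 0, 0], "dr": [0, 0, 0], "fingers": 1},
  {"dp": [0, 0, 0], "dr": [0, 0, 0], "fingers": 1},
  {"dp": [0, 0, 0], "dr": [0, 0, 0], "fingers": 1},
  {"dp": [0, 0, 0], "dr": [0, 0, 0], "fingers": 1},
], squeeze=15)

```text
time_s: 42.45
tool_pos: [0.3698, -0.3533, -0.0225]
tool_rot: [180.0, 0.0, 66.0]
force: [-0.9, 0.6, 3.6]
grip_width: 0.0492
grasp_force: 15.0
```

Emit:
step_arm([
  {"dp": [0, 0, 0], "dr": [0, 0, 0], "fingers": 1},
  {"dp": [0, 0, 0], "dr": [0, 0, 0], "fingers": 1},
  {"dp": [0, 0, 0], "dr": [0, 0, 0], "fingers": 1},
  {"dp": [0, 0, 0], "dr": [0, 0, 0], "fingers": 1},
  {"dp": [0, 0, 0], "dr": [0, 0, 0], "fingers": 1},
])

```text
time_s: 43.08
tool_pos: [0.3698, -0.3534, -0.0226]
tool_rot: [180.0, 0.0, 66.0]
force: [-0.2, -0.1, 5.7]
grip_width: 0.0495
grasp_force: 15.0
```

Emit:
step_arm([
  {"dp": [0, 0, -5], "dr": [0, 0, 0], "fingers": 1},
  {"dp": [0, 0, -15], "dr": [0, 0, 0], "fingers": 1},
  {"dp": [0, 0, -25], "dr": [0, 0, 0], "fingers": 1},
  {"dp": [0, 0, -30], "dr": [0, 0, 0], "fingers": 1},
  {"dp": [0, 0, -30], "dr": [0, 0, 0], "fingers": 1},
])

```text
time_s: 43.7
tool_pos: [0.3695, -0.3529, 0.0836]
tool_rot: [180.0, 0.0, 66.0]
force: [0.3, -0.2, -0.1]
grip_width: 0.0497
grasp_force: 15.0
```

Emit:
step_arm([
  {"dp": [0, 0, -35], "dr": [0, 0, 0], "fingers": 1},
  {"dp": [0, 0, -35], "dr": [0, 0, 0], "fingers": 1},
  {"dp": [0, 0, -35], "dr": [0, 0, 0], "fingers": 1},
  {"dp": [0, 0, -5], "dr": [0, 0, 0], "fingers": 1},
  {"dp": [0, 0, 0], "dr": [0, 0, 0], "fingers": 1},
])

```text
time_s: 44.32
tool_pos: [0.3693, -0.3529, 0.192]
tool_rot: [-180.0, 0.0, 66.0]
force: [0.6, 0.1, -1.0]
grip_width: 0.0495
grasp_force: 15.0
```

```bash
python3 go.py '[[0.490,0.16,0.229,38,18],[0.5003,0.1948,0.229,38,2]]'; python3 - <<'E'
from h import *
np.set_printoptions(precision=3,suppress=True)
print("can base front",plane("top",(180,166),0),"right",plane("top",(203,145),0)); 
for z in(.12,.16,.2): print(z,"lid c",plane("top",(157,107),z),"lid right",plane("top",(189,107),z))
print("box front",plane("top",(237,143),0.0),plane("top",(237,143),.05),"box left",plane("top",(203,130),.05))
# stalk pixel of garlic below gripper irrelevant
E
```

```text
t 44.33 pos [ 369.3 -352.9  229. ] rot [-180.    0.   66.] F [ 0.6  0.1 -1. ] w 49.5 gf 15.0 j7 16.0
([29, -5, 0], [0.0, 0.0, 0.027]) 
([29, -6, 0], [0.0, 0.0, 0.027]) 
([28, -7, 0], [0.0, 0.0, 0.027]) 
([28, -8, 0], [0.0, 0.0, 0.027]) 
([28, -9, 0], [0.0, 0.0, 0.027]) --
([28, -9, 0], [0.0, 0.0, 0.027]) 
([27, -10, 0], [0.0, 0.0, 0.027]) 
([27, -11, 0], [0.0, 0.0, 0.027]) 
([27, -12, 0], [0.0, 0.0, 0.027]) 
([27, -12, 0], [0.0, 0.0, 0.027]) --
([26, -13, 0], [0.0, 0.0, 0.027]) 
([26, -14, 0], [0.0, 0.0, 0.027]) 
([26, -14, 0], [0.0, 0.0, 0.027]) 
([25, -15, 0], [0.0, 0.0, 0.028]) 
([25, -16, 0], [0.0, 0.0, 0.027]) --
([24, -16, 0], [0.0, 0.0, 0.028]) 
([24, -17, 0], [0.0, 0.0, 0.027]) 
([23, -18, 0], [0.0, 0.0, 0.028]) 
([15, -10, 0], [0.0, 0.0, -0.0]) 
([14, -11, 0], [0.0, 0.0, -0.0]) --
end [499.8 194.9 228.8] [180.   0.  38.]
can base front [0.596 0.192 0.   ] right [0.647 0.143 0.   ]
0.12 lid c [0.678 0.212 0.12 ] lid right [0.68  0.147 0.12 ]
0.16 lid c [0.658 0.197 0.16 ] lid right [0.659 0.135 0.16 ]
0.2 lid c [0.638 0.183 0.2  ] lid right [0.639 0.124 0.2  ]
box front [0.653 0.066 0.   ] [0.632 0.057 0.05 ] box left [0.661 0.133 0.05 ]
```

Emit:
step_arm([
  {"dp": [29, -5, 3], "dr": [0, 0, 0.027], "fingers": 1},
  {"dp": [29, -6, 3], "dr": [0, 0, 0.027], "fingers": 1},
  {"dp": [28, -7, 3], "dr": [0, 0, 0.027], "fingers": 1},
  {"dp": [28, -8, 3], "dr": [0, 0, 0.027], "fingers": 1},
  {"dp": [28, -9, 0], "dr": [0, 0, 0.027], "fingers": 1},
])

```text
time_s: 44.95
tool_pos: [0.402, -0.2089, 0.1781]
tool_rot: [-179.8, -0.0, 58.2]
force: [-0.2, -1.1, -0.4]
grip_width: 0.05
grasp_force: 15.0
```

Emit:
step_arm([
  {"dp": [28, -9, 0], "dr": [0, 0, 0.027], "fingers": 1},
  {"dp": [27, -10, 0], "dr": [0, 0, 0.027], "fingers": 1},
  {"dp": [27, -11, 0], "dr": [0, 0, 0.027], "fingers": 1},
  {"dp": [27, -12, 0], "dr": [0, 0, 0.027], "fingers": 1},
  {"dp": [27, -12, 0], "dr": [0, 0, 0.027], "fingers": 1},
])

```text
time_s: 45.58
tool_pos: [0.4354, -0.0668, 0.1785]
tool_rot: [-179.8, 0.1, 50.5]
force: [-0.5, -0.2, -0.1]
grip_width: 0.0497
grasp_force: 15.0
```

Emit:
step_arm([
  {"dp": [26, -13, 0], "dr": [0, 0, 0.027], "fingers": 1},
  {"dp": [26, -14, 0], "dr": [0, 0, 0.027], "fingers": 1},
  {"dp": [26, -14, 0], "dr": [0, 0, 0.027], "fingers": 1},
  {"dp": [25, -15, 0], "dr": [0, 0, 0.028], "fingers": 1},
  {"dp": [25, -16, 0], "dr": [0, 0, 0.027], "fingers": 1},
])

```text
time_s: 46.2
tool_pos: [0.4691, 0.0758, 0.1786]
tool_rot: [-179.9, 0.1, 42.7]
force: [-0.2, 0.2, -0.7]
grip_width: 0.0491
grasp_force: 15.0
```

Emit:
step_arm([
  {"dp": [24, -16, 0], "dr": [0, 0, 0.028], "fingers": 1},
  {"dp": [24, -17, 0], "dr": [0, 0, 0.027], "fingers": 1},
  {"dp": [23, -18, 0], "dr": [0, 0, 0.028], "fingers": 1},
  {"dp": [15, -10, 0], "dr": [0, 0, 0], "fingers": 1},
  {"dp": [14, -11, 0], "dr": [0, 0, 0], "fingers": 1},
])

```text
time_s: 46.82
tool_pos: [0.499, 0.1951, 0.1783]
tool_rot: [-179.9, 0.1, 38.0]
force: [0.3, 0.3, 0.4]
grip_width: 0.0494
grasp_force: 15.0
```

```bash
python3 go.py '[[0.5000,0.1952,0.06,38,10]]'
```

```text
t 46.83 pos [499.  195.1 215.3] rot [-1.799e+02  1.000e-01  3.800e+01] F [0.3 0.3 0.4] w 49.4 gf 15.0 j7 -87.0
([0, 0, 16], [-0.0, 0.0, 0.0]) 
([0, 0, 15], [-0.0, 0.0, 0.0]) 
([0, 0, 16], [-0.0, 0.0, 0.0]) 
([0, 0, 15], [-0.0, 0.0, 0.0]) 
([0, 0, 16], [-0.0, 0.0, 0.0]) --
([0, 0, 15], [-0.0, 0.001, 0.0]) 
([0, 0, 16], [-0.0, 0.0, 0.0]) 
([0, 0, 15], [-0.001, 0.001, 0.0]) 
([1, 0, 16], [-0.0, 0.0, 0.0]) 
([0, 1, 15], [-0.001, 0.001, 0.0]) --
end [500.  194.9  60.3] [180.  -0.  38.]
```

Emit:
step_arm([
  {"dp": [0, 0, 16], "dr": [0, 0, -0.026], "fingers": 1},
  {"dp": [0, 0, 15], "dr": [0, 0, -0.026], "fingers": 1},
  {"dp": [1, 0, 16], "dr": [0, 0, 0], "fingers": 1},
  {"dp": [0, 0, 15], "dr": [0, 0, 0], "fingers": 1},
  {"dp": [0, 0, 12], "dr": [0, 0, 0], "fingers": 1},
])

```text
time_s: 47.45
tool_pos: [0.5005, 0.1947, 0.1048]
tool_rot: [-180.0, 0.0, 40.9]
force: [-0.2, 0.9, -0.6]
grip_width: 0.0498
grasp_force: 15.0
```

Emit:
step_arm([
  {"dp": [0, 0, 10], "dr": [0, 0, 0], "fingers": 1},
  {"dp": [0, 0, 10], "dr": [0, 0, 0], "fingers": 1},
  {"dp": [0, 0, 10], "dr": [0, 0, 0], "fingers": 1},
  {"dp": [0, 0, 10], "dr": [0, 0, 0], "fingers": 1},
  {"dp": [0, 0, 10], "dr": [0, 0, 0], "fingers": 1},
])

```text
time_s: 48.08
tool_pos: [0.5008, 0.1953, 0.0554]
tool_rot: [180.0, 0.0, 41.0]
force: [1.1, -0.4, -0.2]
grip_width: 0.0496
grasp_force: 15.0
```

Emit:
step_arm([
  {"dp": [0, 0, 10], "dr": [0, 0, 0], "fingers": 1},
  {"dp": [0, 0, 10], "dr": [0, 0, 0], "fingers": 1},
  {"dp": [0, 0, 9], "dr": [0, 0, 0], "fingers": 1},
  {"dp": [0, 0, 9], "dr": [0, 0, 0], "fingers": 1},
  {"dp": [0, 0, 0], "dr": [0, 0, 0], "fingers": 1},
])

```text
time_s: 48.7
tool_pos: [0.5002, 0.1951, 0.0172]
tool_rot: [-180.0, 0.1, 41.0]
force: [0.3, -0.5, -1.2]
grip_width: 0.0494
grasp_force: 15.0
```

Emit:
step_arm([
  {"dp": [0, 0, 5], "dr": [0, 0, 0], "fingers": 1},
  {"dp": [0, 0, 4], "dr": [0, 0, 0], "fingers": 1},
  {"dp": [0, 0, 3], "dr": [0, 0, 0], "fingers": 1},
  {"dp": [0, 0, 2], "dr": [0, 0, 0], "fingers": 1},
  {"dp": [0, 0, 0], "dr": [0, 0, 0], "fingers": 1},
])

```text
time_s: 49.32
tool_pos: [0.5007, 0.1953, 0.0039]
tool_rot: [-180.0, 0.0, 41.0]
force: [0.0, 0.8, -0.7]
grip_width: 0.05
grasp_force: 15.0
```

Emit:
step_arm([
  {"dp": [0, 0, 2], "dr": [0, 0, 0], "fingers": 1},
  {"dp": [0, 0, 2], "dr": [0, 0, 0], "fingers": 1},
  {"dp": [0, 0, 1], "dr": [0, 0, 0], "fingers": 1},
  {"dp": [0, 0, 1], "dr": [0, 0, 0], "fingers": 1},
  {"dp": [0, 0, 0], "dr": [0, 0, 0], "fingers": 1},
])

```text
time_s: 49.95
tool_pos: [0.5007, 0.1953, -0.0021]
tool_rot: [-180.0, 0.0, 41.0]
force: [-0.2, 0.2, -0.2]
grip_width: 0.0495
grasp_force: 15.0
```

Emit:
step_arm([
  {"dp": [0, 0, 1], "dr": [0, 0, 0], "fingers": 1},
  {"dp": [0, 0, 0], "dr": [0, 0, 0], "fingers": 1},
  {"dp": [0, 0, 1], "dr": [0, 0, 0], "fingers": 1},
  {"dp": [0, 0, 1], "dr": [0, 0, 0], "fingers": 1},
  {"dp": [0, 0, 0], "dr": [0, 0, 0], "fingers": 1},
])

```text
time_s: 50.58
tool_pos: [0.5008, 0.1953, -0.0045]
tool_rot: [180.0, 0.0, 41.0]
force: [-1.5, -1.8, 4.1]
grip_width: 0.0497
grasp_force: 15.0
```

Emit:
step_arm([
  {"dp": [0, 0, 0], "dr": [0, 0, 0], "fingers": 0.1},
  {"dp": [0, 0, 0], "dr": [0, 0, 0], "fingers": 0.1},
  {"dp": [0, 0, 0], "dr": [0, 0, 0], "fingers": 0.1},
  {"dp": [0, 0, 0], "dr": [0, 0, 0], "fingers": 0.1},
  {"dp": [0, 0, 0], "dr": [0, 0, 0], "fingers": 0.1},
])

```text
time_s: 51.2
tool_pos: [0.5007, 0.1953, -0.0051]
tool_rot: [-180.0, 0.0, 41.0]
force: [0.3, -0.0, -1.4]
grip_width: 0.0778
grasp_force: 0.0
```

Emit:
step_arm([
  {"dp": [0, 0, -5], "dr": [0, 0, 0], "fingers": 0.1},
  {"dp": [0, 0, -10], "dr": [0, 0, 0], "fingers": 0.1},
  {"dp": [0, 0, -20], "dr": [0, 0, 0], "fingers": 0.1},
  {"dp": [0, 0, -30], "dr": [0, 0, 0], "fingers": 0.1},
  {"dp": [0, 0, -30], "dr": [0, 0, 0], "fingers": 0.1},
])

```text
time_s: 51.82
tool_pos: [0.501, 0.1957, 0.0923]
tool_rot: [180.0, -0.1, 41.0]
force: [-0.0, -0.4, 0.8]
grip_width: 0.0782
grasp_force: 0.0
```

Emit:
step_arm([
  {"dp": [0, 0, -35], "dr": [0, 0, 0], "fingers": 0.1},
  {"dp": [0, 0, -35], "dr": [0, 0, 0], "fingers": 0.1},
  {"dp": [0, 0, -30], "dr": [0, 0, 0], "fingers": 0.1},
  {"dp": [0, 0, 0], "dr": [0, 0, 0], "fingers": 0.1},
  {"dp": [0, 0, 0], "dr": [0, 0, 0], "fingers": 0.1},
])

```text
time_s: 52.45
tool_pos: [0.5005, 0.1951, 0.19]
tool_rot: [180.0, 0.0, 41.0]
force: [0.3, 0.1, -0.5]
grip_width: 0.0779
grasp_force: 0.0
```

```bash
python3 go.py '[[0.46,0.02,0.23,41,5],[0.45,-0.20,0.23,41,5]]'
```

```text
t 52.45 pos [500.5 195.1 227. ] rot [180.   0.  41.] F [ 0.3  0.1 -0.5] w 77.9 gf 0.0 j7 -84.0
([-29, 21, -1], [0.0, 0.0, -0.0]) 
([-29, 21, 0], [0.0, 0.0, -0.0]) 
([-29, 21, -1], [0.0, 0.0, -0.0]) 
([-29, 21, 0], [0.0, 0.0, -0.0]) 
([-29, 22, -1], [0.001, 0.0, -0.001]) --
([-30, 32, 0], [-0.0, 0.0, 0.0]) 
([-31, 32, 0], [-0.0, 0.0, 0.0]) 
([-30, 32, 0], [-0.0, 0.0, 0.0]) 
([-31, 32, 0], [-0.0, 0.0, 0.0]) 
([-30, 31, 0], [-0.0, 0.0, 0.0]) --
end [ 450.1 -199.7  230.2] [-180.    0.   41.]
```

Moving clear, then checking numerically.

Emit:
step_arm([
  {"dp": [-29, 21, -1], "dr": [0, 0, 0], "fingers": 0.1},
  {"dp": [-29, 21, 0], "dr": [0, 0, 0], "fingers": 0.1},
  {"dp": [-29, 21, -1], "dr": [0, 0, 0], "fingers": 0.1},
  {"dp": [-29, 21, 0], "dr": [0, 0, 0], "fingers": 0.1},
  {"dp": [-29, 22, -1], "dr": [0, 0, 0], "fingers": 0.1},
])

```text
time_s: 53.08
tool_pos: [0.4594, 0.0189, 0.1921]
tool_rot: [-180.0, 0.1, 40.9]
force: [0.3, 0.2, -0.7]
grip_width: 0.0784
grasp_force: 0.0
```

Emit:
step_arm([
  {"dp": [-30, 32, 0], "dr": [0, 0, 0], "fingers": 0.1},
  {"dp": [-31, 32, 0], "dr": [0, 0, 0], "fingers": 0.1},
  {"dp": [-30, 32, 0], "dr": [0, 0, 0], "fingers": 0.1},
  {"dp": [-31, 32, 0], "dr": [0, 0, 0], "fingers": 0.1},
  {"dp": [-30, 31, 0], "dr": [0, 0, 0], "fingers": 0.1},
])

```text
time_s: 53.7
tool_pos: [0.4491, -0.2006, 0.1919]
tool_rot: [-179.9, 0.0, 41.0]
force: [0.4, 0.7, 0.4]
grip_width: 0.0782
grasp_force: 0.0
```

```bash
python3 - <<'E'
from h import *
import cv2
t=env.read_camera("top")[:,:,::-1]; b=env.read_camera("side")[:,:,::-1]; cv2.imwrite("pics/t12.png",t); cv2.imwrite("pics/s12.png",b)
def cc(n,im,ref,box,thr):
    x0,y0,x1,y1=box; d=np.abs(im.astype(int)-cv2.imread(ref).astype(int)).sum(2)[y0:y1,x0:x1]>thr
    _,l,s,c=cv2.connectedComponentsWithStats(d.astype(np.uint8)); 
    for i in 1+np.argsort(-s[1:,4])[:3]: print(n,s[i][:2]+[x0,y0],s[i][2:],(c[i]+[x0,y0]).round(1))
# top: change vs picture with mill+salt placed (t8): jar & garlic should appear
cc("top change",t,"pics/t8.png",(125,170,245,290),60)
for k,X in {"garlic":(.5003,.1948,.043),"jar lid":(.3911,.1292,.113),"jar foot":(.3911,.1292,.013)}.items(): print(k,proj("top",X).round(1),proj("side",X).round(1))
# side: jar_large, spice unchanged? mill, salt unchanged since s8?
cc("side change in mill/salt",b,"pics/s8.png",(235,215,270,330),80)
print("bystander diffs vs start: jarL",np.abs(b[215:272,272:308].astype(int)-cv2.imread("pics/side0.png")[215:272,272:308]).mean(),"turq",np.abs(b[165:206,386:406].astype(int)-cv2.imread("pics/side0.png")[165:206,386:406]).mean(),"spice",np.abs(b[176:216,336:353].astype(int)-cv2.imread("pics/side0.png")[176:216,336:353]).mean())
E
```

```text
top change [180 230] [  38   42 1070] [198.3 251.8]
top change [222 242] [ 23  48 549] [236.8 273.4]
top change [159 192] [ 26  26 386] [172.1 204.9]
garlic [170.2 201.4] [227.7 302.7]
jar lid [189.5 246.3] [284.7 277.2]
jar foot [201.2 254.5] [286.7 312.3]
side change in mill/salt [266 276] [ 4  7 17] [267.8 279.2]
side change in mill/salt [235 299] [ 5  5 14] [237.2 301.4]
side change in mill/salt [268 307] [ 2  9 14] [268.6 311. ]
bystander diffs vs start: jarL 11.157407407407407 turq 5.6154471544715445 spice 4.905882352941177
```

```bash
python3 - <<'E'
import cv2,numpy as np
t=cv2.imread("pics/t12.png");b=cv2.imread("pics/s12.png");t0=cv2.imread("pics/top0.png");s0=cv2.imread("pics/side0.png")
g=lambda i:cv2.cvtColor(i,6).astype(np.float32)
def match(n,ref,im,x0,y0,x1,y1,m=6):
    r=cv2.matchTemplate(im[y0-m:y1+m,x0-m:x1+m],ref[y0:y1,x0:x1],5); _,v,_,l=cv2.minMaxLoc(r); print(n,round(v,3),(l[0]-m,l[1]-m))
match("jarL side",s0,b,274,218,306,270); match("jarL top",t0,t,263,182,303,226); match("spice side",s0,b,337,178,352,214); match("turq",s0,b,387,168,405,206)
# garlic appearance vs its start look (top)
r=cv2.matchTemplate(t[180:230,145:200],t0[254:280,415:441],5); _,v,_,l=cv2.minMaxLoc(r); print("garlic",round(v,3),"at",(l[0]+145+12.5,l[1]+180+12.5),"(template centre 427.5,266.5)")
for y in range(188,222,4): print(y,t[y,154:192:4].sum(1).tolist())
E
```

```text
jarL side 0.967 (0, 0)
jarL top 0.928 (0, 0)
spice side 0.998 (0, 0)
turq 0.996 (0, 0)
garlic 0.38 at (161.5, 195.5) (template centre 427.5,266.5)
188 [296, 461, 369, 406, 344, 388, 434, 452, 457, 220]
192 [448, 431, 452, 463, 464, 430, 465, 422, 320, 123]
196 [472, 383, 450, 358, 442, 458, 395, 449, 285, 143]
200 [470, 367, 390, 340, 406, 460, 434, 301, 355, 136]
204 [431, 429, 388, 375, 333, 481, 458, 312, 454, 108]
208 [353, 443, 398, 468, 484, 488, 398, 342, 440, 442]
212 [377, 464, 361, 392, 382, 408, 284, 354, 450, 357]
216 [426, 400, 397, 393, 365, 283, 318, 414, 452, 444]
220 [334, 420, 449, 459, 450, 410, 406, 416, 419, 470]
```

```bash
python3 - <<'E'
from h import *
import cv2
t=cv2.imread("pics/t12.png").astype(int); d=(t[:,:,2]-t[:,:,0])
m=(d<48)[186:224,152:188].astype(np.uint8)
for r in m: print("".join(".#"[v] for v in r))
n,l,s,c=cv2.connectedComponentsWithStats(m); i=1+s[1:,4].argmax(); print(s[i],c[i]+[152,186])
for z in(.03,.043,.07): print(z,proj("top",(.5003,.1948,z)).round(1))
print((t[190:220,156:186].sum(2)[::2,::2]))
E
```

```text
#...................................
#...................................
....................................
....................................
....................................
....................................
....................................
................#..#####...........#
..............###########..........#
.............#############.........#
............################.......#
...........###################.....#
..........#####################....#
.........######################....#
.........######################....#
.........#######################....
........########################....
........########################....
.......#########################....
........########################....
........########################....
.........#######################....
.........#######################....
.........#######################....
..........######################....
..........####################......
...........#################........
.............##############.........
..............#############.........
................##########.
[... 657 characters left out ...]
9 465]
 [424 347 448 375 404 382 354 425 466 470 476 450 397 361 450]
 [421 367 456 390 404 340 298 406 421 460 446 434 403 301 388]
 [376 424 384 383 410 343 343 326 433 470 440 401 361 245 370]
 [327 429 309 388 426 375 292 333 435 481 479 458 422 312 330]
 [345 442 309 399 439 435 446 480 471 481 470 458 433 367 360]
 [415 443 422 398 431 468 482 484 493 488 430 398 401 342 360]
 [446 457 433 350 378 460 459 444 480 463 409 330 321 246 304]
 [472 464 459 361 254 392 403 382 429 408 382 284 261 354 399]
 [428 430 443 424 373 340 322 275 315 360 315 256 393 423 390]
 [423 400 401 397 409 393 368 365 372 283 259 318 436 414 438]
 [441 444 444 433 429 407 376 387 431 402 428 452 450 396 427]]
```

```bash
python3 -c "
from cell import env
print(env.sign_off())"
```

```text
the job is handed in; nothing more can be done
None
```

The job is handed in at about 54 s: the pepper mill, salt shaker, small jar and garlic (stalk up) were set down in that order, each with contact felt at its well's floor height, and the larger jar and spice jar have not moved; the garlic's final check rested on pixel measurements alone.

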